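# Make up two scenery kits for the winter layout

### The arm

A 6-joint arm with a two-finger parallel gripper is mounted at the origin on the work surface. World frame = base frame: x ahead of the robot, y to its left, z up, the work surface at z = 0. Lengths are in m, angles in degrees, forces in N, time in s.
With the tool pointing down it reaches from about 0.375 to 0.9 m from the base axis. Payload 3.1 kg.
Tool frame: the origin (TCP) lies at the very end of the fingers, on their centre line; the grasp point (between the pads) lies 19 mm behind it (manip.grip_depth is the distance from the TCP to the grasp point, in m); z points along the fingers, y is the line along which they close (so a half turn about z gives the same grasp; the last joint's range is limited). The gripper opens to 85 mm and grips with 20 to 120 N. Pads are 22 mm wide; open, the fingers measure 114 mm over their backs; the gripper's body (76 mm by 85 mm) begins 54 mm behind the grasp point. The pads swing forward as they close: fully open they stand 13 mm farther back than shut.
Start: joints at [63.57, 30.224, 82.088, -0, 67.689, -10.227], TCP at [0.174, 0.6, 0.231] pointing down, gripper open.
Joint ranges: [-176.69, 176.69], [-43.24, 126.21], [12.49, 139.97], [-82, 262], [0, 151.66], [-163.58, 163.58]. Speed limits (degrees/s): [159.86, 159.86, 180, 180, 180, 180].

### API

Orientations are given as [roll, pitch, yaw] about the fixed x, y, z axes, in that order (R = Rz(yaw) Ry(pitch) Rx(roll)).
In Python, from cell import state, imaging, workorder, find_in, spot_point, manip gives the robot as it stands. The module is installed in compiled form; this text tells all that it offers.
- The arm moves only by the tool servo_tool, never from a script. Its argument "increments" is a list of rows, each an object with "translation": the shift along the tool's x, y, z in mm, a list of three; "turn": the turn, a rotation vector about the tool's x, y, z in degrees, a list of three; "grip": the closure, from 0 (fully open) to 1 (shut). In form: [{"translation": [tx, ty, tz], "turn": [ax, ay, az], "grip": grip}, ...]. A call has 1 to 5 rows; each row shifts and turns the commanded pose from where the row before left it, along the tool's axes as they then stand; what a row does not reach is not made up. A row lasts 1/8 s, in which the tool goes at most 62.5 mm and 10.7 degrees, less where a joint would pass 70% of its speed; a pose out of reach is approached as far as the arm can. A call is refused whole if a number of a shift passes 62.5 or a number of a turn 10.7, either way. A call with a gripper value outside its range is refused whole. The fingers move at their own pace and stop on an object; the grip force is fixed at half the most. Time passes only in rows, so rows that do not move let the fingers close. It gives the time, the measured TCP pose, the force, the opening and the grip force at its end, in the units of the state.
- state(): the state, without advancing time (a new reading comes with each control period).
- imaging.camera(name): name is "side" or "top" or "wrist"; returns a dict with "image" (480x640x3 uint8, red, green, blue), "mtx" (3x3 intrinsics, pixels), "T" (4x4, takes a point from camera to world coordinates). Camera axes: x right, y up, looking along -z (the intrinsics and any distortion apply to the point x, -y, -z); pixel columns grow to the right and rows downward; lengths in m; the calibration is good to about 2 mm. A picture is of the moment at which its call begins. There is no depth.
- workorder.hand_in(): hands the job in; it is judged then, once.
Trained networks look in a picture, given as the dict that the camera call returned (one of the last four; its "shot" number tells which), for a name from the list of things; names that differ only in an ending like _2 or _b are one class to them, and where a whole thing is asked for, a point or a joint stands for the part that bears it (a point fixed in the world has none). Each returns a list of dicts, best first, with "score" (0 to 1); they miss things now and then, are a little off and sometimes report something else, mostly with a low value. They report only what shows in the picture. A call takes as long as a camera call.
- find_in(picture, thing): "bbox" ([left, top, right, bottom] in pixels, round what is visible of it).
- spot_point(picture, thing): "location" ([row, column] in pixels: a listed point, or the origin of a listed thing).
The state is a dict: "clock": time; "joint_positions": joint angles; "qd": joint speeds; "joint_torque": joint torques, N m; "tcp_pos": TCP position; "tool_rot": TCP orientation; "wrist_force": force on the tool from outside, world axes, zero at the start; "moment": the same for the moment, N m; "opening": finger opening in m; "grip_force": force on a finger pad.
Only numpy, scipy, OpenCV 4.12 (cv2) and the standard library are available. Lean on these libraries where they do the work, as an engineer would, in place of code of your own. Each camera call takes 0.05 s, during which the arm holds its last target. There are 200 camera calls.

### The job

Make up two scenery kits from the stock in front of you: the red cottage, the snowy spruce and the green van go into the blue tray, the orange station and the yellow gritting truck into the plain wooden tray. Stand each model upright in its own compartment - building in the wide one, tree in the middle one (where the wooden tray already has its lamps), vehicle in the narrow one at the end - and set the models down, do not drop them. The pink house and the silver saloon are not wanted: leave them where they are.

Things in the scene. Friction and masses are not known exactly. Their poses are not given: they have to be found in the camera images.
- tray_blue: Blue-painted open tray, 110 (x) x 214 (y) x 12 mm, fixed. Origin: centre of underside, z up. Compartments, each 100 mm long (x, centred at x=0), side by side in y: wide, 86 mm, centre y=+59; middle, 56 mm, centre y=-16; end, 54 mm, centre y=-75. Floor at z=4 mm, all walls to z=12; outer walls 5 thick, dividers 4. All empty at start.
- tray_wood: Light-wood open tray, 110 (x) x 214 (y) x 12 mm, fixed. Origin: centre of underside, z up. Compartments, each 100 mm long (x, centred at x=0), side by side in y: wide, 86 mm, centre y=+59; middle, 56 mm, centre y=-16; end, 54 mm, centre y=-75. Floor at z=4 mm, all walls to z=12; outer walls 5 thick, dividers 4. Two little lamps are fixed in the middle one; others empty.
- cottage: Model cottage with dark red walls and an orange tiled gable roof with snow patches. Footprint 70 mm (its x, along the ridge) x 54 mm (its y); upright walls to 36 mm, ridge at 58 mm, chimney top at 69 mm. Grip it across the 54 mm between the long walls. Origin at the centre of the underside, z up.
- station: Model two-storey station of orange brick with a flat snow-white roof inside an orange parapet. 74 mm (x) x 58 mm (y) x 62 mm high, upright walls, a chimney to 70 mm. Grip it across the 58 mm. Origin at the centre of the underside, z up.
- spruce: Model snow-covered spruce, the only one standing on the bench top, 80 mm tall, on a white disc foot of radius 15.5 mm. Its lowest boughs form a stiff round skirt of radius 16 mm with an upright edge, from 19 to 31 mm above the foot's underside: grip there, from any side. Above it tapers. Origin at the centre of the underside, z up.
- van: Green model delivery van, 62 mm long (x; bonnet and windscreen at its -x end) x 24 mm wide (y) x 28 mm high. Flat upright sides from 4 to 28 mm: grip it across its width there. Origin at the centre of the underside, z up.
- truck: Yellow model gritting truck with an orange snow plough blade in front, 72 mm long (x; cab and plough at its -x end) x 28 mm wide (plough 34 mm) x 33 mm high, orange beacon to 35 mm. Its grit body, dark on top, has flat upright sides from 12 to 33 mm high and reaches from x = -12 to +35 mm: grip it across there. Origin at the centre of the underside, z up.
- house_pink: Stock that stays: model house with pink walls and a dark slate gable roof with snow, 70 x 54 x 69 mm. Origin at the centre of the underside, z up.
- saloon: Stock that stays: low beige-silver model saloon car with dark windows, 50 x 21 x 18 mm. Origin at the centre of the underside, z up.

How it is judged:
By the outcome, as a careful person would: the job done as asked, in the order asked, and still so for the second after the job is handed in, with the robot touching nothing.
It also fails if it takes over 136 s, if anything falls off the work surface, if the arm or the gripper's body presses on something with over 40 N, if the wrist force passes 120 N, or if a joint passes its speed limit or range.

## Working session

There is one attempt and no reset: what is moved stays moved. The work goes in short steps, Python scripts to look and compute and a tool call to move; the robot and the scene stay as the last step left them, time stands still between calls to the robot, and variables do not carry over. Pictures are saved under pics/ and viewed, at most 14 in all, crops included, and the job is handed in when it is done.

Besides the shell and the picture viewer there is one more tool, called after "Emit:" as name(argument=value, ...) on one line, values as JSON. servo_tool: Moves the arm, as the interface text tells. Its arguments: {"type":"object","properties":{"increments":{"type":"array"}},"required":["increments"]}

```bash
mkdir -p pics; cat > h.py <<'E'
import numpy as np, cv2
from cell import state, imaging, workorder, find_in, spot_point, manip
def ray(p,rc):
    K=p["mtx"];T=np.array(p["T"]);r,c=rc
    d=np.array([(c-K[0][2])/K[0][0],-(r-K[1][2])/K[1][1],-1.])
    return T[:3,3],T[:3,:3]@d
def at(p,rc,z):
    o,d=ray(p,rc);return o+d*(z-o[2])/d[2]
def px(p,X):
    T=np.array(p["T"]);q=T[:3,:3].T@(np.array(X)-T[:3,3]);K=p["mtx"]
    return np.array([K[1][2]-K[1][1]*q[1]/-q[2],K[0][2]+K[0][0]*q[0]/-q[2]])
def save(p,n): cv2.imwrite("pics/"+n+".png",cv2.cvtColor(p["image"],cv2.COLOR_RGB2BGR))
E
python3 - <<'E'
from h import *
np.set_printoptions(precision=3,suppress=True)
print(state())
for n in("top","side"):
    p=imaging.camera(n);save(p,n+"0");print(n,[k for k in p],np.array(p["T"])[:3,3])
    for t in "tray_blue tray_wood cottage station spruce van truck house_pink saloon".split():
        s=spot_point(p,t)[:3];b=find_in(p,t)[:2]
        print(t,[(round(q["score"],2),np.round(q["location"]),at(p,q["location"],0)[:2]) for q in s],[(round(q["score"],2),np.round(q["bbox"])) for q in b])
E
```

```text
{'clock': 0.0, 'joint_positions': array([ 63.57 ,  30.279,  82.155,  -0.   ,  67.688, -10.227]), 'qd': array([ 0.005,  0.041,  0.04 , -0.011,  0.05 , -0.058]), 'joint_torque': array([ -0.001, -44.236, -17.802,  -0.   ,   0.008,   0.   ]), 'tcp_pos': array([0.174, 0.6  , 0.23 ]), 'tool_rot': array([-179.88 ,   -0.021,  163.797]), 'wrist_force': array([ 0.372, -0.391, -0.101]), 'moment': array([ 0.031, -0.004, -0.049]), 'grip_force': 0.0, 'opening': 0.08530185852379363}
top ['image', 'mtx', 'T', 'shot'] [0.325 0.001 0.783]
tray_blue [(0.81, array([176., 230.]), array([0.61 , 0.164]))] [(0.8, array([168., 140., 286., 201.]))]
tray_wood [(0.17, array([172., 230.]), array([0.618, 0.165]))] [(0.79, array([356., 148., 475., 210.]))]
cottage [(0.36, array([171., 230.]), array([0.62 , 0.166])), (0.26, array([316., 139.]), array([0.344, 0.301]))] [(0.66, array([228., 244., 272., 293.]))]
station [] [(0.68, array([167., 255., 217., 309.]))]
spruce [(0.83, array([342., 483.]), array([ 0.327, -0.298]))] [(0.71, array([474., 329., 506., 352.])), (0.39, array([127., 302., 150., 331.]))]
van [(0.73,
[... 824 characters left out ...]
[(0.62, array([276., 182., 317., 217.]))]
station [(0.68, array([177., 278.]), array([0.395, 0.2  ]))] [(0.57, array([255., 142., 303., 189.]))]
spruce [(0.62, array([399., 257.]), array([ 0.328, -0.301]))] [(0.7, array([245., 377., 264., 403.]))]
van [(0.85, array([346., 295.]), array([ 0.398, -0.212]))] [(0.85, array([276., 334., 311., 356.]))]
truck [(0.87, array([246., 319.]), array([0.465, 0.003]))] [(0.96, array([300., 229., 334., 253.]))]
house_pink [(0.68, array([295., 314.]), array([ 0.444, -0.111]))] [(0.67, array([295., 270., 337., 310.]))]
saloon [(0.67, array([146., 250.]), array([0.339, 0.304]))] [(0.66, array([238., 142., 266., 149.])), (0.42, array([295., 272., 336., 310.]))]
```

```bash
python3 - <<'E'
import cv2
a=cv2.imread("pics/top0.png")[120:370,110:520];cv2.imwrite("pics/top0c.png",cv2.resize(a,(800,488),interpolation=cv2.INTER_CUBIC))
a=cv2.imread("pics/side0.png")[120:420,220:480];cv2.imwrite("pics/side0c.png",cv2.resize(a,(520,600),interpolation=cv2.INTER_CUBIC))
E
```

```text
(no output)
```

View pics/top0c.png

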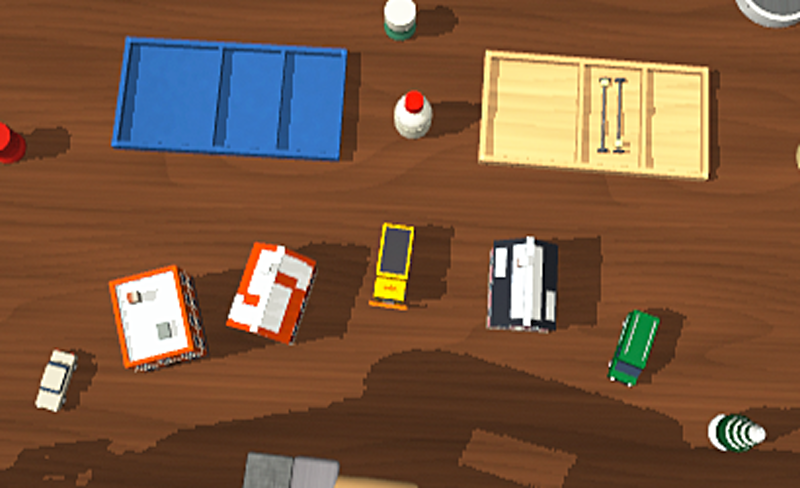

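View pics/side0c.png

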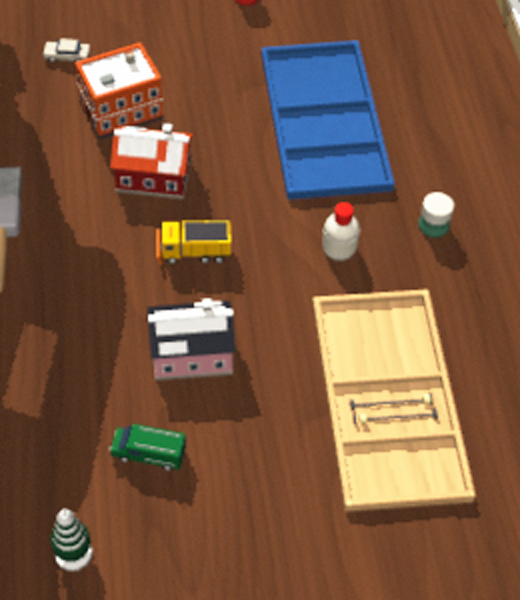

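Both views agree. The blue tray is at top crop (230,98) and the wood tray at (594,114), both with the wide compartment at the left (+y). The cottage is at (272,292), station (152,318), truck (392,265), van (636,347), and spruce foot at the left of (736,432). I'll compute poses from the corners.

```bash
python3 - <<'E'
from h import *
np.set_printoptions(precision=4,suppress=True)
p=imaging.camera("top");s=imaging.camera("side")
# (pixels in crop, height) corners in order
T={"blue":([(125,38),(347,49),(341,160),(112,148)],.012),"wood":([(485,50),(709,67),(708,179),(479,162)],.012),
"station":([(110,283),(177,266),(195,354),(125,369)],.062),"cottage_eave":([(257,242),(316,262),(292,343),(228,323)],.036),
"truck":([(384,223),(414,227),(406,306),(371,303)],.033),"van":([(635,311),(660,316),(640,383),(612,377)],.028)}
S={"blue":([(262,46),(358,41),(393,188),(290,195)],.012),"wood":([(314,297),(428,290),(474,498),(346,506)],.012),
"station":([(77,66),(142,45),(161,76),(93,99)],.062),"truck":([(181,221),(230,221),(231,243),(179,244)],.033),"van":([(128,424),(185,431),(184,455),(124,450)],.028)}
for nm,c,D,f in(("top",p,T,lambda q:(q[1]/1.951+120,q[0]/1.951+110)),("side",s,S,lambda q:(q[1]/2+120,q[0]/2+220))):
    for k,(cs,z) in D.items():
        w=np.array([at(c,f(q),z)[:2] for q in cs]);e=np.roll(w,-1,0)-w
        L=np.hypot(*e.T)*1000;a=np.degrees(np.arctan2(e[:,1],e[:,0]))
        print(nm,k,"ctr",w.mean(0),"len",L.round(0),"ang",a.round(1))
E
```

```text
top blue ctr [0.6169 0.1661] len [215. 112. 215. 111.] ang [ -90.4 -179.6   89.5    0.2]
top wood ctr [ 0.6168 -0.1797] len [215. 112. 214. 113.] ang [-92.1 177.5  88.2  -1.6]
top station ctr [0.3999 0.2052] len [58. 77. 59. 74.] ang [ -72.8 -163.   104.7   16.3]
top cottage_eave ctr [0.4296 0.1086] len [56. 74. 59. 75.] ang [-106.3  167.3   75.5  -15. ]
top truck ctr [0.4596 0.0043] len [27. 71. 31. 73.] ang [-95.2 176.6  87.7  -6.3]
top van ctr [ 0.3974 -0.2109] len [22. 62. 24. 62.] ang [-98.9 162.4  80.5 -19.7]
side blue ctr [0.6189 0.1618] len [109. 218. 106. 220.] ang [ -2.5 -91.4 178.3  89.4]
side wood ctr [ 0.6174 -0.183 ] len [109. 215. 109. 214.] ang [ -2.4 -92.5 177.2  87.6]
side station ctr [0.4026 0.2011] len [74. 52. 77. 52.] ang [  18.6  -71.9 -160.9  105.7]
side truck ctr [0.4717 0.0001] len [48. 27. 50. 28.] ang [ -6.7 -95.  174.7  80.5]
side van ctr [ 0.4043 -0.2158] len [50. 23. 52. 25.] ang [-14.5 -97.9 168.1  78.1]
```

```bash
cat > go.py <<'E'
import sys
from h import *
def go(x,y,z,psi,src=None):
    s=state();
    if src is None: P,a=s["tcp_pos"],s["tool_rot"][2]
    else: P,a=np.array(src[:3]),src[3]
    d=np.array([x,y,z])-P;r=np.radians(a)
    t=np.array([d[0]*np.cos(r)+d[1]*np.sin(r),d[0]*np.sin(r)-d[1]*np.cos(r),-d[2]])*1000
    az=-((psi-a+90)%180-90)
    n=int(max(np.linalg.norm(t)/55,abs(az)/10))+1
    print("total",t.round(1),"turn z",round(az,1),"rows>=",n)
if __name__=="__main__":
    pts=[list(map(float,a.split(","))) for a in sys.argv[1:]]
    src=None
    for q in pts: go(*q,src);src=q
E
python3 go.py .4295,.108,.15,166 .4295,.108,.008,166
```

```text
total [-382.3 -401.4   81.3] turn z -2.2 rows>= 11
total [  0.   0. 142.] turn z -0.0 rows>= 3
```

Emit:
servo_tool(increments=[{"translation":[-20,-20,4],"turn":[0,0,0],"grip":0},{"translation":[-30,-32,6],"turn":[0,0,0],"grip":0},{"translation":[-34,-36,8],"turn":[0,0,0],"grip":0},{"translation":[-36,-38,8],"turn":[0,0,0],"grip":0},{"translation":[-36,-38,8],"turn":[0,0,0],"grip":0}])

```text
clock: 2.62
tcp_pos: [0.2792, 0.398, 0.1974]
tool_rot: [179.9, 0.0, 163.8]
wrist_force: [1.0, 0.7, 0.6]
opening: 0.0853
grip_force: 0.0
```

Emit:
servo_tool(increments=[{"translation":[-36,-38,8],"turn":[0,0,0],"grip":0},{"translation":[-36,-38,8],"turn":[0,0,0],"grip":0},{"translation":[-36,-38,8],"turn":[0,0,0],"grip":0},{"translation":[-36,-38,8],"turn":[0,0,0],"grip":0},{"translation":[-36,-38,8],"turn":[0,0,0],"grip":0}])

```text
clock: 3.25
tcp_pos: [0.3994, 0.165, 0.1574]
tool_rot: [180.0, 0.1, 163.8]
wrist_force: [0.2, 0.8, 0.4]
opening: 0.0849
grip_force: 0.0
```

Emit:
servo_tool(increments=[{"translation":[-30,-32,5],"turn":[0,0,0],"grip":0},{"translation":[-16,-16,2],"turn":[0,0,-2.2],"grip":0},{"translation":[0,0,0],"turn":[0,0,0],"grip":0}])

```text
clock: 3.62
tcp_pos: [0.4304, 0.1062, 0.1504]
tool_rot: [180.0, 0.1, 165.8]
wrist_force: [-0.4, 0.1, -0.3]
opening: 0.0854
grip_force: 0.0
```

```bash
python3 go.py .4295,.108,.15,166; python3 - <<'E'
from h import *
np.set_printoptions(precision=4,suppress=True)
p=imaging.camera("wrist");save(p,"w1");print(state()["tcp_pos"],state()["tool_rot"],np.array(p["T"]))
E
```

```text
total [1.3 1.5 0.4] turn z -0.2 rows>= 1
[0.4293 0.1071 0.1504] [179.9874  -0.007  165.8591] [[ 0.2452 -0.9351 -0.2559  0.3657]
 [ 0.9695  0.2366  0.0642  0.122 ]
 [ 0.0005 -0.2638  0.9646  0.2932]
 [ 0.      0.      0.      1.    ]]
```

View pics/w1.png

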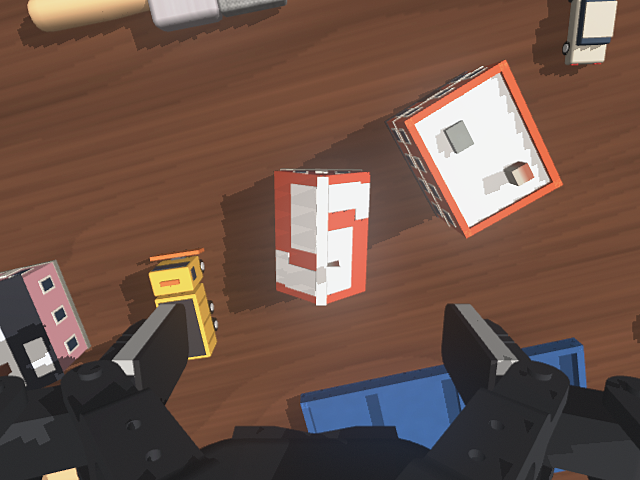

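The wrist view shows the cottage ridge running (322,172)–(322,304), parallel to the pads. The station's roof corners are at (506,61), (563,185), (468,238) and (394,121).

```bash
python3 - <<'E'
from h import *
np.set_printoptions(precision=4,suppress=True)
p=imaging.camera("wrist")
def f(n,cs,z):
    w=np.array([at(p,(r,c),z)[:2] for c,r in cs]);e=np.roll(w,-1,0)-w
    print(n,w.mean(0),(np.hypot(*e.T)*1000).round(0),np.degrees(np.arctan2(e[:,1],e[:,0])).round(1))
f("cot ridge",[(322,172),(322,304)],.058)
f("cot eave",[(275,172),(369,172),(365,300),(278,291)],.036)
f("station",[(506,61),(563,185),(468,238),(394,121)],.062)
E
```

```text
cot ridge [0.4291 0.111 ] [78. 78.] [-13.9 166.1]
cot eave [0.4322 0.1105] [56. 83. 57. 77.] [  75.9  -14.  -110.5  165.9]
station [0.4023 0.2061] [74. 57. 78. 62.] [  17.3  -72.7 -158.9  103.8]
```

Emit:
servo_tool(increments=[{"translation":[0.7,3,35],"turn":[0,0,0],"grip":0},{"translation":[0,0,45],"turn":[0,0,0],"grip":0},{"translation":[0,0,40],"turn":[0,0,0],"grip":0},{"translation":[0,0,22],"turn":[0,0,0],"grip":0},{"translation":[0,0,0],"turn":[0,0,0],"grip":0}])

```text
clock: 4.35
tcp_pos: [0.4275, 0.1116, 0.0072]
tool_rot: [-180.0, -0.2, 166.1]
wrist_force: [0.1, 0.6, -0.1]
opening: 0.0855
grip_force: 0.0
```

Emit:
servo_tool(increments=[{"translation":[0,0,0],"turn":[0,0,0],"grip":1},{"translation":[0,0,0],"turn":[0,0,0],"grip":1},{"translation":[0,0,0],"turn":[0,0,0],"grip":1},{"translation":[0,0,0],"turn":[0,0,0],"grip":1},{"translation":[0,0,0],"turn":[0,0,0],"grip":1}])

```text
clock: 4.97
tcp_pos: [0.4297, 0.1109, 0.0097]
tool_rot: [180.0, 0.1, 166.0]
wrist_force: [-1.0, 2.4, 6.5]
opening: 0.0529
grip_force: 63.8
```

```bash
python3 go.py .429,.111,.12,166 .617,.223,.12,166 .617,.223,.016,180; python3 -c "
from h import *
s=state();print(s['clock'],s['tcp_pos'],s['tool_rot'],s['opening'],s['grip_force'],s['wrist_force'])"
```

```text
total [ 7.000e-01 -1.000e-01 -1.103e+02] turn z -0.0 rows>= 3
total [-155.3  154.2   -0. ] turn z -0.0 rows>= 4
total [  0.   0. 104.] turn z -14.0 rows>= 2
4.975 [0.42965748 0.11091855 0.00973035] [1.79952234e+02 1.37772480e-01 1.65994953e+02] 0.05286787671851621 63.79262566566467 [-1.02721415  2.40340437  6.49907774]
```

Emit:
servo_tool(increments=[{"translation":[0,0,-12],"turn":[0,0,0],"grip":1},{"translation":[0,0,-24],"turn":[0,0,0],"grip":1},{"translation":[0,0,-28],"turn":[0,0,0],"grip":1},{"translation":[-10,10,-20],"turn":[0,0,0],"grip":1},{"translation":[-20,20,-6],"turn":[0,0,0],"grip":1}])

```text
clock: 5.6
tcp_pos: [0.4653, 0.1324, 0.1007]
tool_rot: [180.0, 0.1, 165.9]
wrist_force: [1.2, 0.3, -1.5]
opening: 0.053
grip_force: 63.0
```

Emit:
servo_tool(increments=[{"translation":[-30,30,0],"turn":[0,0,0],"grip":1},{"translation":[-32,32,0],"turn":[0,0,0],"grip":1},{"translation":[-30,30,0],"turn":[0,0,0],"grip":1},{"translation":[-20,20,0],"turn":[0,0,-7],"grip":1},{"translation":[-13,12,0],"turn":[0,0,-7],"grip":1}])

```text
clock: 6.22
tcp_pos: [0.6167, 0.225, 0.0994]
tool_rot: [180.0, 0.1, -179.8]
wrist_force: [-1.2, -0.6, -0.5]
opening: 0.0527
grip_force: 63.0
```

Emit:
servo_tool(increments=[{"translation":[0,0,0],"turn":[0,0,0],"grip":1},{"translation":[0,0,0],"turn":[0,0,0],"grip":1}])

```text
clock: 6.48
tcp_pos: [0.6143, 0.2239, 0.0986]
tool_rot: [-180.0, -0.1, 179.9]
wrist_force: [-0.2, -0.1, -1.3]
opening: 0.0529
grip_force: 63.0
```

```bash
python3 go.py .6175,.223,.0137,179.5; python3 - <<'E'
from h import *
s=state();print(s['clock'],s['tcp_pos'],s['tool_rot'],s['opening'],s['grip_force'],s['wrist_force'])
p=imaging.camera("wrist");save(p,"w2")
E
```

```text
total [-3.2 -0.9 84.9] turn z 0.4 rows>= 2
6.475 [0.6142848  0.22386331 0.09856537] [-1.79972679e+02 -8.97982616e-02  1.79895116e+02] 0.05289632478215285 63.00243258476257 [-0.18155306 -0.08018572 -1.27742483]
```

View pics/w2.png

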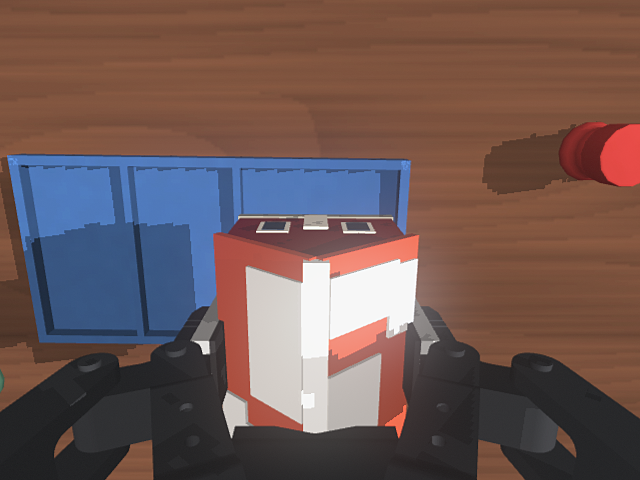

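The tray's near outer edge runs (8,158)–(411,160), with the near-left divider at about (235,165). The cottage is held straight.

```bash
python3 - <<'E'
from h import *
p=imaging.camera("wrist")
for c,r in((9,157),(410,160)): print(at(p,(r,c),.012).round(4))
E
python3 go.py .6175,.223,.0137,179.5
```

```text
[0.5649 0.0612 0.012 ]
[0.5668 0.274  0.012 ]
total [-3.1 -0.7 84.8] turn z 0.4 rows>= 2
```

Emit:
servo_tool(increments=[{"translation":[-5,1,20],"turn":[0,0,0.4],"grip":1},{"translation":[0,0,30],"turn":[0,0,0],"grip":1},{"translation":[0,0,20],"turn":[0,0,0],"grip":1},{"translation":[0,0,8],"turn":[0,0,0],"grip":1},{"translation":[0,0,3],"turn":[0,0,0],"grip":1}])

```text
clock: 7.2
tcp_pos: [0.6205, 0.2253, 0.0167]
tool_rot: [-180.0, -0.0, 179.6]
wrist_force: [-0.1, -0.0, -0.0]
opening: 0.0529
grip_force: 63.0
```

Emit:
servo_tool(increments=[{"translation":[0,0,2],"turn":[0,0,0],"grip":1},{"translation":[0,0,1],"turn":[0,0,0],"grip":1},{"translation":[0,0,0],"turn":[0,0,0],"grip":1}])

```text
clock: 7.58
tcp_pos: [0.6209, 0.2255, 0.0149]
tool_rot: [180.0, 0.1, 179.6]
wrist_force: [0.7, -0.1, -1.3]
opening: 0.053
grip_force: 63.0
```

Emit:
servo_tool(increments=[{"translation":[0,0,1],"turn":[0,0,0],"grip":1},{"translation":[0,0,0],"turn":[0,0,0],"grip":1}])

```text
clock: 7.82
tcp_pos: [0.6209, 0.2254, 0.0138]
tool_rot: [180.0, 0.0, 179.6]
wrist_force: [0.0, -0.1, 2.1]
opening: 0.0529
grip_force: 63.1
```

Emit:
servo_tool(increments=[{"translation":[0,0,0.5],"turn":[0,0,0],"grip":1},{"translation":[0,0,0],"turn":[0,0,0],"grip":1}])

```text
clock: 8.07
tcp_pos: [0.6208, 0.2254, 0.0138]
tool_rot: [180.0, 0.0, 179.6]
wrist_force: [-0.2, -0.1, 4.8]
opening: 0.0531
grip_force: 63.8
```

Emit:
servo_tool(increments=[{"translation":[0,0,0],"turn":[0,0,0],"grip":0.25},{"translation":[0,0,0],"turn":[0,0,0],"grip":0.25},{"translation":[0,0,0],"turn":[0,0,0],"grip":0.15},{"translation":[0,0,0],"turn":[0,0,0],"grip":0.15}])

```text
clock: 8.57
tcp_pos: [0.6205, 0.2253, 0.0126]
tool_rot: [-180.0, -0.0, 179.6]
wrist_force: [-0.8, 0.1, 0.6]
opening: 0.0726
grip_force: 0.0
```

```bash
cat > plan.py <<'E'
# plan.py x y z psi nrows [x0 y0 z0 psi0]: rows in tool axes, smooth ramp, turn spread (psi not mod 180)
import sys
from h import *
a=list(map(float,sys.argv[1:]));x,y,z,psi,n=a[:5];n=int(n)
if len(a)>5: P,s0=np.array(a[5:8]),a[8]
else: P,s0=state()["tcp_pos"],state()["tool_rot"][2]
d=np.array([x,y,z])-P;dp=(psi-s0+180)%360-180
w=np.minimum(1,np.minimum(np.arange(1,n+1)/2.5,np.arange(n,0,-1)/3.));w/=w.sum()
acc=0
for k in w:
    r=np.radians(s0+acc*dp);acc+=k;q=d*k*1000
    print([round(q[0]*np.cos(r)+q[1]*np.sin(r),1),round(q[0]*np.sin(r)-q[1]*np.cos(r),1),round(-q[2],1)],round(-dp*k,1))
E
python3 plan.py .34 -.29 .15 90 16 .6208 .2254 .1138 179.6; python3 -c "
from h import *
s=state();print(s['tcp_pos'],s['opening'],s['grip_force'],s['wrist_force'])"
```

```text
[np.float64(7.8), np.float64(-14.6), np.float64(-1.0)] 2.5
[np.float64(14.3), np.float64(-29.8), np.float64(-2.0)] 5.0
[np.float64(14.5), np.float64(-38.7), np.float64(-2.5)] 6.3
[np.float64(10.2), np.float64(-40.1), np.float64(-2.5)] 6.3
[np.float64(5.7), np.float64(-40.9), np.float64(-2.5)] 6.3
[np.float64(1.2), np.float64(-41.3), np.float64(-2.5)] 6.3
[np.float64(-3.3), np.float64(-41.2), np.float64(-2.5)] 6.3
[np.float64(-7.8), np.float64(-40.6), np.float64(-2.5)] 6.3
[np.float64(-12.3), np.float64(-39.5), np.float64(-2.5)] 6.3
[np.float64(-16.5), np.float64(-37.9), np.float64(-2.5)] 6.3
[np.float64(-20.6), np.float64(-35.8), np.float64(-2.5)] 6.3
[np.float64(-24.4), np.float64(-33.4), np.float64(-2.5)] 6.3
[np.float64(-27.9), np.float64(-30.5), np.float64(-2.5)] 6.3
[np.float64(-31.1), np.float64(-27.2), np.float64(-2.5)] 6.3
[np.float64(-22.6), np.float64(-15.8), np.float64(-1.7)] 4.2
[np.float64(-11.8), np.float64(-7.0), np.float64(-0.8)] 2.1
[0.62048031 0.22532037 0.01259126] 0.07261764811155365 0.0 [-0.84792803  0.11629261  0.62812167]
```

Emit:
servo_tool(increments=[{"translation":[0,0,-15],"turn":[0,0,0],"grip":0.15},{"translation":[0,0,-40],"turn":[0,0,0],"grip":0.15},{"translation":[0,0,-45],"turn":[0,0,0],"grip":0.1},{"translation":[7.8,-14.6,-3],"turn":[0,0,2.5],"grip":0},{"translation":[14.3,-29.8,-2],"turn":[0,0,5],"grip":0}])

```text
clock: 9.2
tcp_pos: [0.5971, 0.1819, 0.1192]
tool_rot: [180.0, 0.2, 172.0]
wrist_force: [0.3, -1.3, -0.3]
opening: 0.0854
grip_force: 0.0
```

Emit:
servo_tool(increments=[{"translation":[14.5,-38.7,-2.5],"turn":[0,0,6.3],"grip":0.2},{"translation":[10.2,-40.1,-2.5],"turn":[0,0,6.3],"grip":0.2},{"translation":[5.7,-40.9,-2.5],"turn":[0,0,6.3],"grip":0.2},{"translation":[1.2,-41.3,-2.5],"turn":[0,0,6.3],"grip":0.2},{"translation":[-3.3,-41.2,-2.5],"turn":[0,0,6.3],"grip":0.2}])

```text
clock: 9.82
tcp_pos: [0.4969, -0.0011, 0.1304]
tool_rot: [-180.0, -0.0, 140.4]
wrist_force: [-0.0, 0.5, 0.3]
opening: 0.0682
grip_force: 0.0
```

Emit:
servo_tool(increments=[{"translation":[-7.8,-40.6,-2.5],"turn":[0,0,6.3],"grip":0.2},{"translation":[-12.3,-39.5,-2.5],"turn":[0,0,6.3],"grip":0.2},{"translation":[-16.5,-37.9,-2.5],"turn":[0,0,6.3],"grip":0.2},{"translation":[-20.6,-35.8,-2.5],"turn":[0,0,6.3],"grip":0.2},{"translation":[-24.4,-33.4,-2.5],"turn":[0,0,6.3],"grip":0.2}])

```text
clock: 10.45
tcp_pos: [0.3985, -0.1826, 0.143]
tool_rot: [-180.0, -0.0, 108.8]
wrist_force: [1.0, -0.1, -0.4]
opening: 0.0683
grip_force: 0.0
```

Emit:
servo_tool(increments=[{"translation":[-27.9,-30.5,-2.5],"turn":[0,0,6.3],"grip":0.2},{"translation":[-31.1,-27.2,-2.5],"turn":[0,0,6.3],"grip":0.2},{"translation":[-22.6,-15.8,-2],"turn":[0,0,4.2],"grip":0.2},{"translation":[-11.8,-7,-1],"turn":[0,0,2.1],"grip":0.2},{"translation":[0,0,0],"turn":[0,0,0],"grip":0.2}])

```text
clock: 11.08
tcp_pos: [0.3405, -0.2908, 0.1508]
tool_rot: [180.0, -0.0, 90.1]
wrist_force: [0.7, 0.2, 0.6]
opening: 0.069
grip_force: 0.0
```

```bash
python3 - <<'E'
from h import *
p=imaging.camera("wrist");save(p,"w3");s=state();print(s['clock'],s["tcp_pos"],s["tool_rot"])
for q in spot_point(p,"spruce")[:2]: print(q["score"],q["location"],at(p,q["location"],0).round(4))
for q in find_in(p,"spruce")[:2]: print(q)
t=imaging.camera("top")
b=cv2.imwrite("pics/t3.png",cv2.cvtColor(cv2.resize(t["image"][120:370,110:520],(800,488)),cv2.COLOR_RGB2BGR))
E
```

```text
11.125 [ 0.34062794 -0.28997343  0.15074977] [-1.79980716e+02 -5.56489078e-02  9.01928536e+01]
0.6 [225.3, 295.8] [ 0.327 -0.295  0.   ]
{'bbox': [269.7, 207.1, 324.1, 268.1], 'score': 0.68}
```

View pics/w3.png

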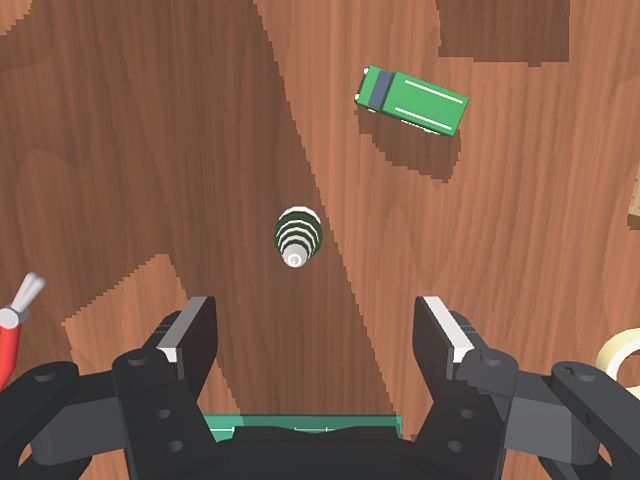

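View pics/t3.png

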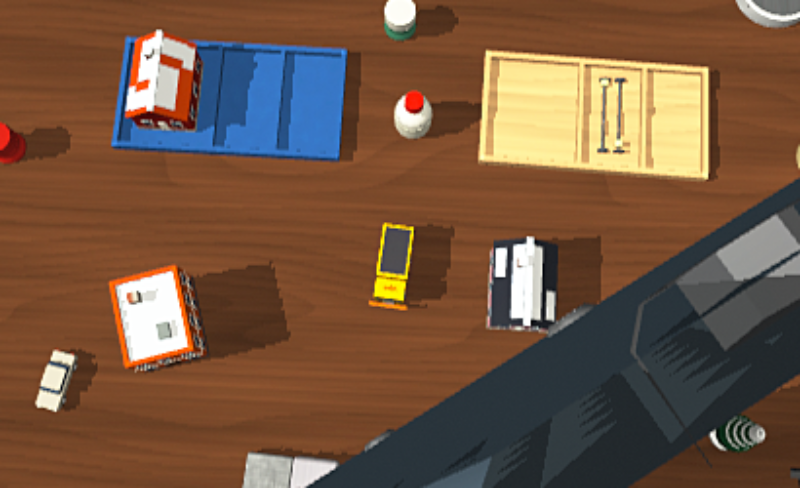

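The cottage stands in the wide compartment. The wrist view shows the spruce's tip at (294,260) and its skirt spanning columns 275–322 near row 238. The van's roof stripes run (405,81)–(463,101) and (395,109)–(452,129).

```bash
python3 - <<'E'
from h import *
p=imaging.camera("wrist")
for n,c,r,z in(("tip",294,260,.08),("skL",275,238,.028),("skR",322,238,.028),("footback",300,208,.003)): print(n,at(p,(r,c),z).round(4))
A,B,C,D=[at(p,(r,c),.028) for c,r in((405,81),(463,101),(395,109),(452,129))]
print("van mid stripes",((A+B+C+D)/4).round(4),[np.degrees(np.arctan2(*(v-u)[1::-1])).round(1) for u,v in((A,B),(C,D))])
R=[at(p,(r,c),.028) for c,r in((468,97),(454,134))];print("van rear",(sum(R)/2).round(4))
F=[at(p,(r,c),.012) for c,r in((370,66),(356,103))];print("van front",(sum(F)/2).round(4))
E
python3 go.py .329,-.297,.005,90
```

```text
tip [ 0.3301 -0.2932  0.08  ]
skL [ 0.3153 -0.2953  0.028 ]
skR [ 0.3457 -0.2951  0.028 ]
footback [ 0.3306 -0.2804  0.003 ]
van mid stripes [ 0.4085 -0.2129  0.028 ] [np.float64(-17.4), np.float64(-18.0)]
van rear [ 0.4281 -0.2188  0.028 ]
van front [ 0.3705 -0.2002  0.012 ]
total [ -7.4 -12.2 145.7] turn z 0.3 rows>= 3
```

Emit:
servo_tool(increments=[{"translation":[-5,-10,15],"turn":[0,0,0],"grip":0.2},{"translation":[0,0,45],"turn":[0,0,0],"grip":0.2},{"translation":[0,0,45],"turn":[0,0,0],"grip":0.2},{"translation":[0,0,26],"turn":[0,0,0],"grip":0.2},{"translation":[0,0,8],"turn":[0,0,0],"grip":0.2}])

```text
clock: 11.95
tcp_pos: [0.3308, -0.2944, 0.0104]
tool_rot: [-179.9, -0.2, 90.3]
wrist_force: [-0.6, -0.4, 0.7]
opening: 0.0683
grip_force: 0.0
```

Emit:
servo_tool(increments=[{"translation":[0,0,0],"turn":[0,0,0],"grip":0.4},{"translation":[0,0,0],"turn":[0,0,0],"grip":0.5},{"translation":[0,0,0],"turn":[0,0,0],"grip":0.6},{"translation":[0,0,0],"turn":[0,0,0],"grip":0.8},{"translation":[0,0,0],"turn":[0,0,0],"grip":1}])

```text
clock: 12.58
tcp_pos: [0.3313, -0.2962, 0.0131]
tool_rot: [179.9, 0.1, 90.2]
wrist_force: [0.2, 0.7, 7.3]
opening: 0.0292
grip_force: 58.6
```

Emit:
servo_tool(increments=[{"translation":[0,0,0],"turn":[0,0,0],"grip":1},{"translation":[0,0,0],"turn":[0,0,0],"grip":1}])

```text
clock: 12.82
tcp_pos: [0.3313, -0.2961, 0.0131]
tool_rot: [179.9, 0.1, 90.2]
wrist_force: [0.0, 1.0, 6.2]
opening: 0.0299
grip_force: 58.6
```

```bash
python3 plan.py .618 .150 .12 90 14 .3305 -.295 .11 90; python3 -c "
from h import *
s=state();print(s['clock'],s['tcp_pos'],s['opening'],s['grip_force'],s['wrist_force'])
for n in('side','wrist'):
  p=imaging.camera(n)
  print(find_in(p,'spruce')[:1]); save(p,n+'4')
"
```

```text
[np.float64(14.6), np.float64(9.4), np.float64(-0.3)] -0.0
[np.float64(29.2), np.float64(18.9), np.float64(-0.7)] -0.0
[np.float64(36.5), np.float64(23.6), np.float64(-0.8)] -0.0
[np.float64(36.5), np.float64(23.6), np.float64(-0.8)] -0.0
[np.float64(36.5), np.float64(23.6), np.float64(-0.8)] -0.0
[np.float64(36.5), np.float64(23.6), np.float64(-0.8)] -0.0
[np.float64(36.5), np.float64(23.6), np.float64(-0.8)] -0.0
[np.float64(36.5), np.float64(23.6), np.float64(-0.8)] -0.0
[np.float64(36.5), np.float64(23.6), np.float64(-0.8)] -0.0
[np.float64(36.5), np.float64(23.6), np.float64(-0.8)] -0.0
[np.float64(36.5), np.float64(23.6), np.float64(-0.8)] -0.0
[np.float64(36.5), np.float64(23.6), np.float64(-0.8)] -0.0
[np.float64(24.3), np.float64(15.7), np.float64(-0.5)] -0.0
[np.float64(12.2), np.float64(7.9), np.float64(-0.3)] -0.0
12.825 [ 0.33127243 -0.29611888  0.01308543] 0.02993939452801712 58.61866772174835 [0.01573089 0.99867424 6.21346199]
[{'bbox': [248.0, 378.4, 265.5, 404.2], 'score': 0.64}]
[{'bbox': [268.6, 258.5, 362.4, 434.0], 'score': 0.59}]
```

View pics/wrist4.png

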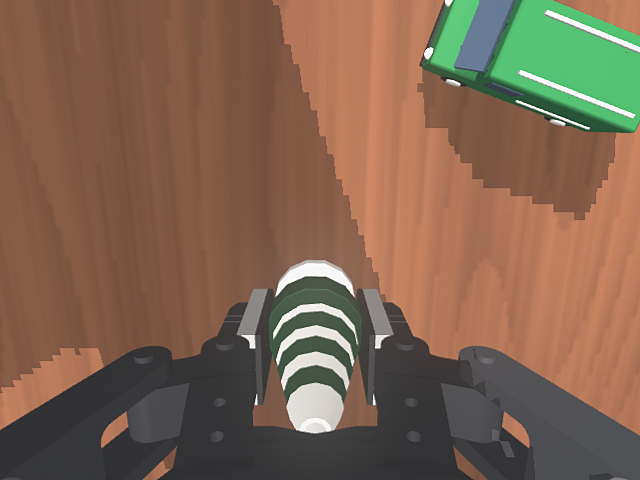

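The spruce is held centrally between the pads, upright, with the tip at (315,425). Next I lift and carry it to the blue tray.

Emit:
servo_tool(increments=[{"translation":[0,0,-10],"turn":[0,0,0],"grip":1},{"translation":[0,0,-30],"turn":[0,0,0],"grip":1},{"translation":[0,0,-40],"turn":[0,0,0],"grip":1},{"translation":[15,9,-35],"turn":[0,0,0],"grip":1},{"translation":[30,19,-10],"turn":[0,0,0],"grip":1}])

```text
clock: 13.65
tcp_pos: [0.3598, -0.2521, 0.1397]
tool_rot: [179.8, 0.3, 90.0]
wrist_force: [0.4, -0.5, 0.1]
opening: 0.0297
grip_force: 59.3
```

Emit:
servo_tool(increments=[{"translation":[36.5,23.6,0],"turn":[0,0,0],"grip":1},{"translation":[36.5,23.6,0],"turn":[0,0,0],"grip":1},{"translation":[36.5,23.6,0],"turn":[0,0,0],"grip":1},{"translation":[36.5,23.6,0],"turn":[0,0,0],"grip":1},{"translation":[36.5,23.6,0],"turn":[0,0,0],"grip":1}])

```text
clock: 14.28
tcp_pos: [0.4766, -0.0664, 0.1376]
tool_rot: [180.0, 0.0, 90.2]
wrist_force: [0.3, -0.4, 0.7]
opening: 0.0297
grip_force: 59.3
```

Emit:
servo_tool(increments=[{"translation":[36.5,23.6,0],"turn":[0,0,0],"grip":1},{"translation":[36.5,23.6,0],"turn":[0,0,0],"grip":1},{"translation":[36.5,23.6,0],"turn":[0,0,0],"grip":1},{"translation":[36.5,23.6,0],"turn":[0,0,0],"grip":1},{"translation":[36.5,23.6,0],"turn":[0,0,0],"grip":1}])

```text
clock: 14.9
tcp_pos: [0.5938, 0.1165, 0.1376]
tool_rot: [180.0, 0.0, 90.2]
wrist_force: [0.4, -0.3, -0.3]
opening: 0.0299
grip_force: 59.3
```

Emit:
servo_tool(increments=[{"translation":[24,15.7,0],"turn":[0,0,0],"grip":1},{"translation":[12,7.9,0],"turn":[0,0,0],"grip":1},{"translation":[0,0,0],"turn":[0,0,0],"grip":1},{"translation":[0,0,0],"turn":[0,0,0],"grip":1}])

```text
clock: 15.4
tcp_pos: [0.616, 0.1503, 0.1368]
tool_rot: [-179.9, 0.0, 90.2]
wrist_force: [0.1, -0.6, -0.7]
opening: 0.0299
grip_force: 59.3
```

```bash
python3 go.py .619,.150,.017,90;python3 -c "
from h import *
s=state();print(s['clock'],s['tcp_pos'],s['tool_rot'],s['opening'],s['grip_force'],s['wrist_force'])
p=imaging.camera('wrist');save(p,'w5')
for X in((.564,.183,.012),(.674,.183,.012),(.564,.12,.012),(.674,.12,.012)): print(px(p,X))"
```

```text
total [ -0.3   3.  119.8] turn z 0.2 rows>= 3
15.4 [0.61603727 0.15029796 0.13675579] [-1.79916149e+02  2.89107974e-02  9.01531262e+01] 0.029878557002150623 59.290035367012024 [ 0.1059111  -0.6001566  -0.69788526]
[177.37992643 232.2284353 ]
[177.93714526 407.77652539]
[272.26786061 236.77565855]
[272.82887593 402.05294555]
```

View pics/w5.png

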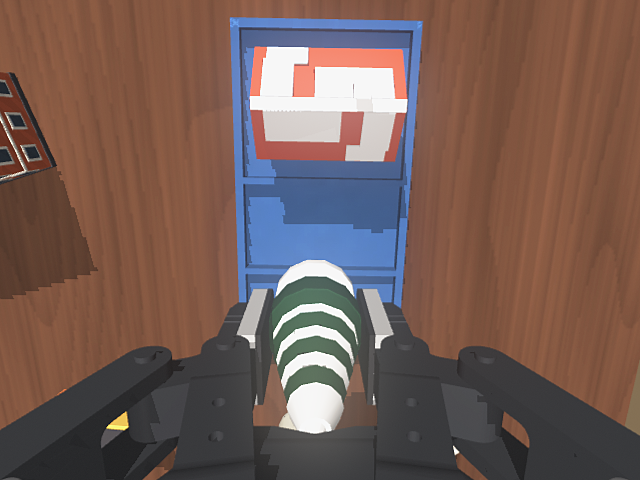

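The dividers are seen at rows about 180 and 270, against 181 and 272 predicted, so the tray pose is confirmed.

Emit:
servo_tool(increments=[{"translation":[0,3,20],"turn":[0,0,0],"grip":1},{"translation":[0,0,40],"turn":[0,0,0],"grip":1},{"translation":[0,0,35],"turn":[0,0,0],"grip":1},{"translation":[0,0,16],"turn":[0,0,0],"grip":1},{"translation":[0,0,6],"turn":[0,0,0],"grip":1}])

```text
clock: 16.08
tcp_pos: [0.6193, 0.1509, 0.0183]
tool_rot: [-179.9, 0.0, 90.2]
wrist_force: [-0.2, -0.6, -0.0]
opening: 0.0294
grip_force: 59.3
```

Emit:
servo_tool(increments=[{"translation":[0,0,1],"turn":[0,0,0],"grip":1},{"translation":[0,0,1],"turn":[0,0,0],"grip":1},{"translation":[0,0,0],"turn":[0,0,0],"grip":1},{"translation":[0,0,0],"turn":[0,0,0],"grip":1}])

```text
clock: 16.58
tcp_pos: [0.6203, 0.1514, 0.0185]
tool_rot: [179.9, -0.0, 90.2]
wrist_force: [-0.2, 0.5, -0.5]
opening: 0.0297
grip_force: 59.3
```

Emit:
servo_tool(increments=[{"translation":[0,0,1],"turn":[0,0,0],"grip":1},{"translation":[0,0,0.5],"turn":[0,0,0],"grip":1},{"translation":[0,0,0],"turn":[0,0,0],"grip":1},{"translation":[0,0,0],"turn":[0,0,0],"grip":1}])

```text
clock: 17.08
tcp_pos: [0.6202, 0.1514, 0.0172]
tool_rot: [180.0, -0.0, 90.2]
wrist_force: [-1.4, -0.9, 5.4]
opening: 0.0298
grip_force: 59.8
```

Emit:
servo_tool(increments=[{"translation":[0,0,0.5],"turn":[0,0,0],"grip":1},{"translation":[0,0,0],"turn":[0,0,0],"grip":1}])

```text
clock: 17.32
tcp_pos: [0.6202, 0.1514, 0.0171]
tool_rot: [180.0, -0.0, 90.2]
wrist_force: [-2.4, 0.5, 8.3]
opening: 0.0294
grip_force: 59.9
```

Emit:
servo_tool(increments=[{"translation":[0,0,0],"turn":[0,0,0],"grip":0.7},{"translation":[0,0,0],"turn":[0,0,0],"grip":0.5},{"translation":[0,0,0],"turn":[0,0,0],"grip":0.4},{"translation":[0,0,0],"turn":[0,0,0],"grip":0.4},{"translation":[0,0,0],"turn":[0,0,0],"grip":0.4}])

```text
clock: 17.95
tcp_pos: [0.6199, 0.1513, 0.0155]
tool_rot: [-180.0, 0.0, 90.2]
wrist_force: [0.0, 0.6, -0.0]
opening: 0.0511
grip_force: 0.0
```

Emit:
servo_tool(increments=[{"translation":[0,0,-10],"turn":[0,0,0],"grip":0.4},{"translation":[0,0,-35],"turn":[0,0,0],"grip":0.4},{"translation":[0,0,-45],"turn":[0,0,0],"grip":0.4},{"translation":[0,0,-30],"turn":[0,0,0],"grip":0.4},{"translation":[0,0,0],"turn":[0,0,0],"grip":0.4}])

```text
clock: 18.58
tcp_pos: [0.6222, 0.1515, 0.1395]
tool_rot: [179.6, -0.0, 90.2]
wrist_force: [0.1, -0.1, -1.1]
opening: 0.0515
grip_force: 0.0
```

```bash
python3 plan.py .403 -.211 .12 162.5 13; python3 -c "
from h import *
s=state();print(s['clock'],s['tcp_pos'],s['tool_rot'],s['opening'],s['grip_force'],s['wrist_force'])
p=imaging.camera('wrist')
print(find_in(p,'spruce')[:2],spot_point(p,'spruce')[:2],px(p,(.62,.151,.004)),px(p,(.62,.151,.084)))"
```

```text
[np.float64(-12.9), np.float64(-7.9), np.float64(0.7)] -2.6
[np.float64(-25.1), np.float64(-16.9), np.float64(1.4)] -5.2
[np.float64(-29.4), np.float64(-23.9), np.float64(1.7)] -6.5
[np.float64(-26.5), np.float64(-27.0), np.float64(1.7)] -6.5
[np.float64(-23.3), np.float64(-29.8), np.float64(1.7)] -6.5
[np.float64(-19.8), np.float64(-32.2), np.float64(1.7)] -6.5
[np.float64(-16.0), np.float64(-34.3), np.float64(1.7)] -6.5
[np.float64(-12.1), np.float64(-35.8), np.float64(1.7)] -6.5
[np.float64(-8.0), np.float64(-37.0), np.float64(1.7)] -6.5
[np.float64(-3.8), np.float64(-37.6), np.float64(1.7)] -6.5
[np.float64(0.5), np.float64(-37.8), np.float64(1.7)] -6.5
[np.float64(3.2), np.float64(-25.0), np.float64(1.2)] -4.3
[np.float64(2.5), np.float64(-12.4), np.float64(0.6)] -2.2
18.575 [0.62223626 0.15153107 0.13952109] [ 1.79574468e+02 -2.56394781e-02  9.02019357e+01] 0.05145281653625016 0.0 [ 0.12310216 -0.11465237 -1.10497631]
[{'bbox': [283.9, 203.0, 338.2, 269.4], 'score': 0.63}, {'bbox': [0.0, 73.4, 44.0, 179.5], 'score': 0.48}] [{'location': [225.5, 307.2], 'score': 0.85}] [225.45129674 310.02019754] [263.35409249 309.42974533]
```

Emit:
servo_tool(increments=[{"translation":[-12.9,-7.9,0.7],"turn":[0,0,-2.6],"grip":0.4},{"translation":[-25.1,-16.9,1.4],"turn":[0,0,-5.2],"grip":0.4},{"translation":[-29.4,-23.9,1.7],"turn":[0,0,-6.5],"grip":0.4},{"translation":[-26.5,-27,1.7],"turn":[0,0,-6.5],"grip":0.4},{"translation":[-23.3,-29.8,1.7],"turn":[0,0,-6.5],"grip":0.4}])

```text
clock: 19.35
tcp_pos: [0.5361, 0.0145, 0.127]
tool_rot: [-179.8, -0.1, 117.7]
wrist_force: [0.4, 0.0, 0.1]
opening: 0.0514
grip_force: 0.0
```

Emit:
servo_tool(increments=[{"translation":[-19.8,-32.2,1.7],"turn":[0,0,-6.5],"grip":0.4},{"translation":[-16,-34.3,1.7],"turn":[0,0,-6.5],"grip":0.4},{"translation":[-12.1,-35.8,1.7],"turn":[0,0,-6.5],"grip":0.4},{"translation":[-8,-37,1.7],"turn":[0,0,-6.5],"grip":0.4},{"translation":[-3.8,-37.6,1.7],"turn":[0,0,-6.5],"grip":0.4}])

```text
clock: 19.98
tcp_pos: [0.4394, -0.1476, 0.1188]
tool_rot: [180.0, -0.2, 150.2]
wrist_force: [0.0, 0.1, 0.3]
opening: 0.051
grip_force: 0.0
```

Emit:
servo_tool(increments=[{"translation":[0.5,-37.8,1.7],"turn":[0,0,-6.5],"grip":0.4},{"translation":[3.2,-25,1.2],"turn":[0,0,-4.3],"grip":0.4},{"translation":[2.5,-12.4,0.6],"turn":[0,0,-2.2],"grip":0.4},{"translation":[0,0,0],"turn":[0,0,0],"grip":0.4},{"translation":[0,0,0],"turn":[0,0,0],"grip":0.4}])

```text
clock: 20.6
tcp_pos: [0.402, -0.2114, 0.116]
tool_rot: [179.9, -0.1, 163.0]
wrist_force: [0.1, 0.3, -0.3]
opening: 0.0511
grip_force: 0.0
```

```bash
python3 go.py .403,-.211,.012,162.5;python3 -c "
from h import *
s=state();print(s['clock'],s['tcp_pos'],s['tool_rot'])
p=imaging.camera('wrist');save(p,'w6')
print(find_in(p,'van')[:1],spot_point(p,'van')[:1],px(p,(.399,-.21,.0)))
c=np.radians(-17.5);
for u in(-31,31):
  for v in(-12,12): print(px(p,(.399+(u*np.cos(c)-v*np.sin(c))/1e3,-.21+(u*np.sin(c)+v*np.cos(c))/1e3,.028)).round())"
```

```text
total [ -0.9   0.7 104. ] turn z 0.5 rows>= 2
20.6 [ 0.40195558 -0.21140043  0.11600564] [ 1.79949425e+02 -9.12812247e-02  1.62973580e+02]
[{'bbox': [292.5, 178.1, 337.9, 289.9], 'score': 0.86}] [{'location': [230.2, 314.4], 'score': 0.81}] [227.64895374 316.00758219]
[184. 295.]
[185. 339.]
[291. 295.]
[291. 336.]
```

View pics/w6.png

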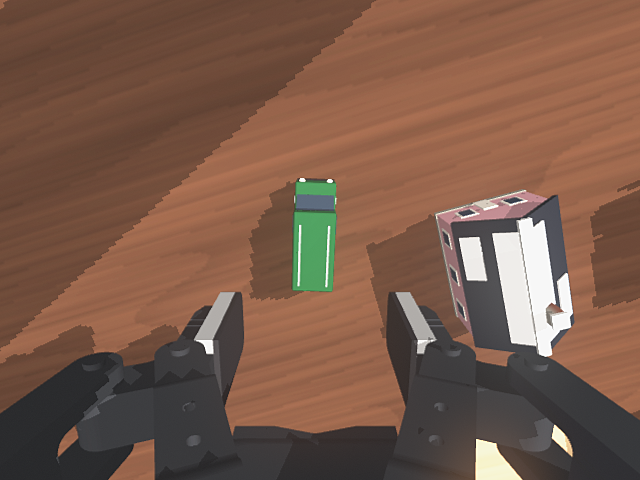

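Emit:
servo_tool(increments=[{"translation":[-1,0,20],"turn":[0,0,0],"grip":0.4},{"translation":[0,0,40],"turn":[0,0,0],"grip":0.4},{"translation":[0,0,30],"turn":[0,0,0],"grip":0.4},{"translation":[0,0,12],"turn":[0,0,0],"grip":0.4},{"translation":[0,0,2],"turn":[0,0,0],"grip":0.4}])

```text
clock: 21.38
tcp_pos: [0.4032, -0.2121, 0.0123]
tool_rot: [180.0, -0.0, 163.0]
wrist_force: [-0.3, -0.3, 1.1]
opening: 0.0515
grip_force: 0.0
```

Emit:
servo_tool(increments=[{"translation":[0,0,0],"turn":[0,0,0],"grip":0.6},{"translation":[0,0,0],"turn":[0,0,0],"grip":0.75},{"translation":[0,0,0],"turn":[0,0,0],"grip":0.9},{"translation":[0,0,0],"turn":[0,0,0],"grip":1},{"translation":[0,0,0],"turn":[0,0,0],"grip":1}])

```text
clock: 22.0
tcp_pos: [0.4038, -0.2128, 0.0137]
tool_rot: [-179.9, 0.1, 163.0]
wrist_force: [-0.4, 1.0, 6.3]
opening: 0.022
grip_force: 58.9
```

Emit:
servo_tool(increments=[{"translation":[0,0,0],"turn":[0,0,0],"grip":1},{"translation":[0,0,0],"turn":[0,0,0],"grip":1}])

```text
clock: 22.25
tcp_pos: [0.4038, -0.2128, 0.0137]
tool_rot: [-179.9, 0.1, 163.0]
wrist_force: [0.4, 0.7, 7.1]
opening: 0.0221
grip_force: 58.9
```

```bash
python3 plan.py .624 .089 .125 179.5 12 .403 -.211 .125 163
```

```text
[np.float64(-4.8), np.float64(13.8), np.float64(-0.0)] -0.6
[np.float64(-10.0), np.float64(27.5), np.float64(-0.0)] -1.3
[np.float64(-13.3), np.float64(34.0), np.float64(-0.0)] -1.6
[np.float64(-14.2), np.float64(33.6), np.float64(-0.0)] -1.6
[np.float64(-15.2), np.float64(33.2), np.float64(-0.0)] -1.6
[np.float64(-16.1), np.float64(32.8), np.float64(-0.0)] -1.6
[np.float64(-17.0), np.float64(32.3), np.float64(-0.0)] -1.6
[np.float64(-17.9), np.float64(31.8), np.float64(-0.0)] -1.6
[np.float64(-18.8), np.float64(31.3), np.float64(-0.0)] -1.6
[np.float64(-19.7), np.float64(30.8), np.float64(-0.0)] -1.6
[np.float64(-13.7), np.float64(20.1), np.float64(-0.0)] -1.1
[np.float64(-7.0), np.float64(9.9), np.float64(-0.0)] -0.5
```

Emit:
servo_tool(increments=[{"translation":[0,0,-10],"turn":[0,0,0],"grip":1},{"translation":[0,0,-30],"turn":[0,0,0],"grip":1},{"translation":[0,0,-40],"turn":[0,0,0],"grip":1},{"translation":[-4.8,13.8,-30],"turn":[0,0,-0.6],"grip":1},{"translation":[-10,27.5,-8],"turn":[0,0,-1.3],"grip":1}])

```text
clock: 22.88
tcp_pos: [0.4301, -0.178, 0.1332]
tool_rot: [-179.9, 0.3, 164.8]
wrist_force: [0.9, -0.7, -0.7]
opening: 0.0223
grip_force: 58.4
```

Emit:
servo_tool(increments=[{"translation":[-13.3,34,0],"turn":[0,0,-1.6],"grip":1},{"translation":[-14.2,33.6,0],"turn":[0,0,-1.6],"grip":1},{"translation":[-15.2,33.2,0],"turn":[0,0,-1.6],"grip":1},{"translation":[-16.1,32.8,0],"turn":[0,0,-1.6],"grip":1},{"translation":[-17,32.3,0],"turn":[0,0,-1.6],"grip":1}])

```text
clock: 23.5
tcp_pos: [0.538, -0.0292, 0.1312]
tool_rot: [-180.0, 0.0, 173.0]
wrist_force: [-0.1, -0.2, -0.7]
opening: 0.0224
grip_force: 58.4
```

Emit:
servo_tool(increments=[{"translation":[-17.9,31.8,0],"turn":[0,0,-1.6],"grip":1},{"translation":[-18.8,31.3,0],"turn":[0,0,-1.6],"grip":1},{"translation":[-19.7,30.8,0],"turn":[0,0,-1.6],"grip":1},{"translation":[-13.7,20.1,0],"turn":[0,0,-1.1],"grip":1},{"translation":[-7,9.9,0],"turn":[0,0,-0.5],"grip":1}])

```text
clock: 24.12
tcp_pos: [0.6247, 0.0882, 0.1309]
tool_rot: [-180.0, 0.0, 179.4]
wrist_force: [-1.2, -0.1, -1.2]
opening: 0.0222
grip_force: 58.4
```

Emit:
servo_tool(increments=[{"translation":[0,0,0],"turn":[0,0,0],"grip":1},{"translation":[0,0,0],"turn":[0,0,0],"grip":1}])

```text
clock: 24.38
tcp_pos: [0.6236, 0.0863, 0.1305]
tool_rot: [-180.0, -0.1, 179.3]
wrist_force: [-0.5, 0.1, -1.2]
opening: 0.0226
grip_force: 58.3
```

```bash
python3 go.py .622,.089,.0177,179.5;python3 -c "
from h import *
s=state();print(s['clock'],s['tcp_pos'],s['tool_rot'],s['opening'],s['wrist_force'])
p=imaging.camera('wrist');save(p,'w7')
for X in((.564,.059,.012),(.564,.273,.012),(.564,.119,.012)): print(px(p,X))"
```

```text
total [  1.7   2.7 112.8] turn z -0.2 rows>= 3
24.375 [0.62364389 0.08632644 0.13054892] [-1.79980341e+02 -7.58851948e-02  1.79252185e+02] 0.022597688900094132 [-0.51447251  0.11446697 -1.24249678]
[135.44868007 268.42948225]
[130.71475415 627.86884219]
[134.12409229 369.00329573]
```

View pics/w7.png

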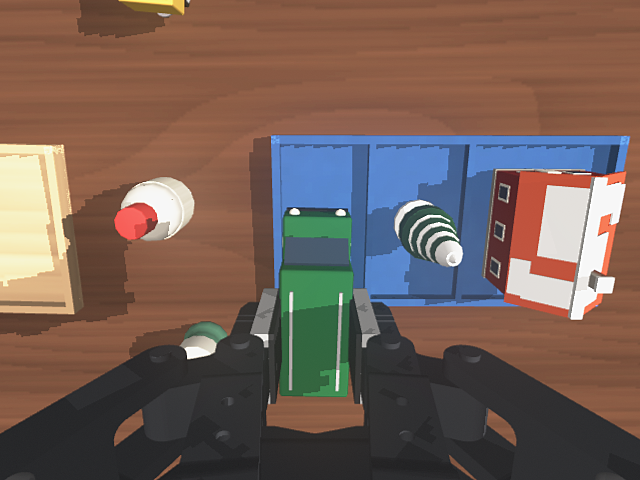

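Emit:
servo_tool(increments=[{"translation":[1.7,2.7,20],"turn":[0,0,0],"grip":1},{"translation":[0,0,36],"turn":[0,0,0],"grip":1},{"translation":[0,0,34],"turn":[0,0,0],"grip":1},{"translation":[0,0,14],"turn":[0,0,0],"grip":1},{"translation":[0,0,5],"turn":[0,0,0],"grip":1}])

```text
clock: 25.05
tcp_pos: [0.6225, 0.0893, 0.0211]
tool_rot: [-180.0, -0.1, 179.3]
wrist_force: [1.2, 0.7, -1.2]
opening: 0.0223
grip_force: 58.3
```

Emit:
servo_tool(increments=[{"translation":[0,0,1],"turn":[0,0,0],"grip":1},{"translation":[0,0,1],"turn":[0,0,0],"grip":1},{"translation":[0,0,0],"turn":[0,0,0],"grip":1},{"translation":[0,0,0],"turn":[0,0,0],"grip":1}])

```text
clock: 25.55
tcp_pos: [0.6232, 0.0899, 0.0202]
tool_rot: [-180.0, 0.1, 179.3]
wrist_force: [0.8, 1.1, -1.0]
opening: 0.0224
grip_force: 58.3
```

Emit:
servo_tool(increments=[{"translation":[0,0,1.5],"turn":[0,0,0],"grip":1},{"translation":[0,0,1],"turn":[0,0,0],"grip":1},{"translation":[0,0,0],"turn":[0,0,0],"grip":1},{"translation":[0,0,0],"turn":[0,0,0],"grip":1}])

```text
clock: 26.05
tcp_pos: [0.623, 0.0899, 0.0177]
tool_rot: [-180.0, 0.0, 179.3]
wrist_force: [-1.7, 0.0, 6.4]
opening: 0.0227
grip_force: 59.1
```

Emit:
servo_tool(increments=[{"translation":[0,0,0.5],"turn":[0,0,0],"grip":1},{"translation":[0,0,0],"turn":[0,0,0],"grip":1}])

```text
clock: 26.3
tcp_pos: [0.623, 0.0899, 0.0177]
tool_rot: [-180.0, 0.0, 179.3]
wrist_force: [-2.0, 0.4, 8.3]
opening: 0.0224
grip_force: 59.4
```

Emit:
servo_tool(increments=[{"translation":[0,0,0],"turn":[0,0,0],"grip":0.65},{"translation":[0,0,0],"turn":[0,0,0],"grip":0.6},{"translation":[0,0,0],"turn":[0,0,0],"grip":0.6},{"translation":[0,0,0],"turn":[0,0,0],"grip":0.6}])

```text
clock: 26.8
tcp_pos: [0.6227, 0.0898, 0.0163]
tool_rot: [-180.0, -0.0, 179.3]
wrist_force: [0.7, 0.5, -0.9]
opening: 0.0343
grip_force: 0.0
```

Emit:
servo_tool(increments=[{"translation":[0,0,-8],"turn":[0,0,0],"grip":0.6},{"translation":[0,0,-30],"turn":[0,0,0],"grip":0.6},{"translation":[0,0,-45],"turn":[0,0,0],"grip":0.6},{"translation":[0,0,-40],"turn":[0,0,0],"grip":0.6},{"translation":[0,0,0],"turn":[0,0,0],"grip":0.6}])

```text
clock: 27.42
tcp_pos: [0.6257, 0.0898, 0.1441]
tool_rot: [-180.0, 0.5, 179.3]
wrist_force: [-0.3, -0.4, -0.1]
opening: 0.0337
grip_force: 0.0
```

```bash
python3 plan.py .402 .2055 .14 197.2 8; python3 - <<'E'
from h import *
p=imaging.camera('wrist');s=state()
print(s['clock'],s['tcp_pos'],s['opening'])
for n in('van','spruce'): print(n,find_in(p,n)[:1],spot_point(p,n)[:1])
print(px(p,(.619,.09,.004)),px(p,(.62,.151,.004)))
E
```

```text
[np.float64(14.5), np.float64(7.3), np.float64(0.3)] -1.2
[np.float64(28.7), np.float64(15.2), np.float64(0.5)] -2.3
[np.float64(35.1), np.float64(20.4), np.float64(0.7)] -2.9
[np.float64(34.1), np.float64(22.1), np.float64(0.7)] -2.9
[np.float64(32.9), np.float64(23.8), np.float64(0.7)] -2.9
[np.float64(31.7), np.float64(25.4), np.float64(0.7)] -2.9
[np.float64(20.2), np.float64(18.0), np.float64(0.4)] -1.9
[np.float64(9.8), np.float64(9.3), np.float64(0.2)] -1.0
27.475 [0.62400618 0.08983337 0.14188954] 0.03384760125036746
van [{'bbox': [292.8, 162.8, 338.5, 268.5], 'score': 0.95}] [{'location': [212.3, 316.2], 'score': 0.86}]
spruce [{'bbox': [384.0, 190.8, 450.3, 254.7], 'score': 0.58}] [{'location': [214.1, 405.8], 'score': 0.88}]
[212.27732796 315.5107332 ] [212.67314793 405.61551866]
```

Emit:
servo_tool(increments=[{"translation":[14.5,7.3,0],"turn":[0,0,-1.2],"grip":0.4},{"translation":[28.7,15.2,0],"turn":[0,0,-2.3],"grip":0.2},{"translation":[35.1,20.4,0],"turn":[0,0,-2.9],"grip":0},{"translation":[34.1,22.1,0],"turn":[0,0,-2.9],"grip":0},{"translation":[32.9,23.8,0],"turn":[0,0,-2.9],"grip":0}])

```text
clock: 28.3
tcp_pos: [0.4684, 0.1688, 0.139]
tool_rot: [180.0, -0.1, -168.4]
wrist_force: [0.1, 0.3, 0.5]
opening: 0.0853
grip_force: 0.0
```

Emit:
servo_tool(increments=[{"translation":[31.7,25.4,0],"turn":[0,0,-2.9],"grip":0},{"translation":[20.2,18,0],"turn":[0,0,-1.9],"grip":0},{"translation":[9.8,9.3,0],"turn":[0,0,-1],"grip":0},{"translation":[0,0,0],"turn":[0,0,0],"grip":0},{"translation":[0,0,0],"turn":[0,0,0],"grip":0}])

```text
clock: 28.92
tcp_pos: [0.4005, 0.2052, 0.1397]
tool_rot: [-180.0, 0.1, -162.7]
wrist_force: [0.1, 0.5, 0.3]
opening: 0.0853
grip_force: 0.0
```

```bash
python3 go.py .402,.2055,.008,197.2;python3 -c "
from h import *
s=state();print(s['clock'],s['tcp_pos'],s['tool_rot'])
p=imaging.camera('wrist');save(p,'w8')
print(find_in(p,'station')[:1],spot_point(p,'station')[:1],px(p,(.402,.2055,.0)))
c=np.radians(17.2);
for u in(-37,37):
  for v in(-29,29): print(px(p,(.402+(u*np.cos(c)-v*np.sin(c))/1e3,.2055+(u*np.sin(c)+v*np.cos(c))/1e3,.062)).round())"
```

```text
total [ -1.5  -0.2 131.7] turn z 0.1 rows>= 3
28.925 [0.40048768 0.20520605 0.13965652] [-1.79984963e+02  8.65806591e-02 -1.62734549e+02]
[{'bbox': [52.6, 469.4, 80.1, 479.5], 'score': 0.2}] [{'location': [228.2, 318.5], 'score': 0.58}] [225.98817622 315.06062917]
[185. 259.]
[185. 371.]
[316. 264.]
[316. 366.]
```

View pics/w8.png

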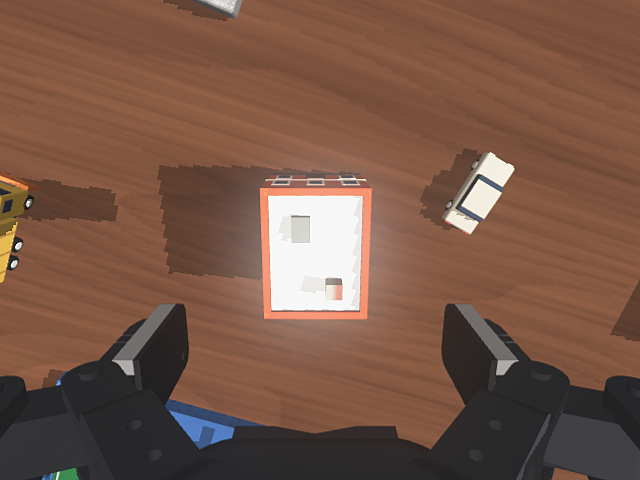

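The station is square between the pads, with roof corners at (261,189), (371,189), (265,318) and (367,318).

Emit:
servo_tool(increments=[{"translation":[-3,0,25],"turn":[0,0,0],"grip":0},{"translation":[0,0,40],"turn":[0,0,0],"grip":0},{"translation":[0,0,40],"turn":[0,0,0],"grip":0},{"translation":[0,0,20],"turn":[0,0,0],"grip":0},{"translation":[0,0,5],"turn":[0,0,0],"grip":0}])

```text
clock: 29.7
tcp_pos: [0.402, 0.2057, 0.0083]
tool_rot: [180.0, -0.1, -162.8]
wrist_force: [0.5, -0.9, 0.1]
opening: 0.0854
grip_force: 0.0
```

Emit:
servo_tool(increments=[{"translation":[0,0,0],"turn":[0,0,0],"grip":0.2},{"translation":[0,0,0],"turn":[0,0,0],"grip":0.4},{"translation":[0,0,0],"turn":[0,0,0],"grip":0.6},{"translation":[0,0,0],"turn":[0,0,0],"grip":1},{"translation":[0,0,0],"turn":[0,0,0],"grip":1}])

```text
clock: 30.32
tcp_pos: [0.4027, 0.2064, 0.0104]
tool_rot: [-180.0, 0.1, -162.7]
wrist_force: [-0.2, -0.9, 6.8]
opening: 0.0575
grip_force: 64.0
```

Emit:
servo_tool(increments=[{"translation":[0,0,0],"turn":[0,0,0],"grip":1},{"translation":[0,0,0],"turn":[0,0,0],"grip":1}])

```text
clock: 30.58
tcp_pos: [0.4027, 0.2063, 0.0105]
tool_rot: [-180.0, 0.1, -162.7]
wrist_force: [-0.3, -1.0, 6.9]
opening: 0.0574
grip_force: 64.0
```

```bash
python3 plan.py .56 -.06 .17 187 10 .402 .2055 .12 197.3;echo; python3 plan.py .6195 -.121 .13 178 5 .56 -.06 .17 187; python3 - <<'E'
from h import *
t=imaging.camera("top");s=imaging.camera("side")
# bottle height: cap top seen in both
print(at(t,(120+97/1.951,110+413/1.951),.0),at(s,(120+208/2,220+344/2),0),t["T"][:3,3],s["T"][:3,3])
E
```

```text
[np.float64(-3.5), np.float64(-14.7), np.float64(-2.4)] 0.5
[np.float64(-7.3), np.float64(-29.3), np.float64(-4.9)] 1.0
[np.float64(-9.7), np.float64(-36.4), np.float64(-6.1)] 1.3
[np.float64(-10.5), np.float64(-36.2), np.float64(-6.1)] 1.3
[np.float64(-11.3), np.float64(-35.9), np.float64(-6.1)] 1.3
[np.float64(-12.1), np.float64(-35.7), np.float64(-6.1)] 1.3
[np.float64(-12.9), np.float64(-35.4), np.float64(-6.1)] 1.3
[np.float64(-13.7), np.float64(-35.1), np.float64(-6.1)] 1.3
[np.float64(-9.6), np.float64(-23.2), np.float64(-4.1)] 0.8
[np.float64(-5.0), np.float64(-11.5), np.float64(-2.0)] 0.4

[np.float64(-6.5), np.float64(-8.5), np.float64(5.0)] 1.1
[np.float64(-13.2), np.float64(-16.7), np.float64(10.0)] 2.2
[np.float64(-17.4), np.float64(-20.2), np.float64(12.5)] 2.8
[np.float64(-12.2), np.float64(-12.9), np.float64(8.3)] 1.9
[np.float64(-6.3), np.float64(-6.2), np.float64(4.2)] 0.9
[ 0.6303568 -0.006827   0.       ] [0.61817114 0.0402316  0.        ] [0.32490908 0.00120968 0.78295992] [ 0.39952442 -0.71564838  0.95540236]
```

Emit:
servo_tool(increments=[{"translation":[0,0,-10],"turn":[0,0,0],"grip":1},{"translation":[0,0,-28],"turn":[0,0,0],"grip":1},{"translation":[0,0,-38],"turn":[0,0,0],"grip":1},{"translation":[-3.5,-14.7,-32],"turn":[0,0,0.5],"grip":1},{"translation":[-7.3,-29.3,-12],"turn":[0,0,1],"grip":1}])

```text
clock: 31.3
tcp_pos: [0.4253, 0.1676, 0.1319]
tool_rot: [-180.0, 0.2, -164.1]
wrist_force: [-0.4, 0.1, -1.1]
opening: 0.0574
grip_force: 63.9
```

Emit:
servo_tool(increments=[{"translation":[-9.7,-36.4,-6],"turn":[0,0,1.3],"grip":1},{"translation":[-10.5,-36.2,-6],"turn":[0,0,1.3],"grip":1},{"translation":[-11.3,-35.9,-6],"turn":[0,0,1.3],"grip":1},{"translation":[-12.1,-35.7,-6],"turn":[0,0,1.3],"grip":1},{"translation":[-12.9,-35.4,-6],"turn":[0,0,1.3],"grip":1}])

```text
clock: 31.92
tcp_pos: [0.5211, 0.0043, 0.1601]
tool_rot: [180.0, -0.0, -170.7]
wrist_force: [0.1, 0.1, -1.0]
opening: 0.0575
grip_force: 63.9
```

Emit:
servo_tool(increments=[{"translation":[-13.7,-35.1,0],"turn":[0,0,1.3],"grip":1},{"translation":[-15,-30,0],"turn":[0,0,2],"grip":1},{"translation":[-16,-25,0],"turn":[0,0,3],"grip":1},{"translation":[-15,-20,0],"turn":[0,0,3],"grip":1},{"translation":[-10,-10,0],"turn":[0,0,3],"grip":1}])

```text
clock: 32.55
tcp_pos: [0.6042, -0.1082, 0.1598]
tool_rot: [-180.0, -0.0, 176.8]
wrist_force: [0.9, 0.5, -1.1]
opening: 0.0576
grip_force: 63.9
```

Emit:
servo_tool(increments=[{"translation":[0,0,0],"turn":[0,0,0],"grip":1},{"translation":[0,0,0],"turn":[0,0,0],"grip":1}])

```text
clock: 32.8
tcp_pos: [0.6029, -0.1064, 0.1595]
tool_rot: [180.0, -0.1, 177.1]
wrist_force: [0.2, -0.1, -1.0]
opening: 0.0575
grip_force: 63.9
```

```bash
python3 plan.py .619 -.122 .10 178 4
```

```text
[np.float64(-3.1), np.float64(-2.7), np.float64(10.8)] -0.2
[np.float64(-6.1), np.float64(-5.4), np.float64(21.6)] -0.3
[np.float64(-5.1), np.float64(-4.5), np.float64(18.0)] -0.3
[np.float64(-2.5), np.float64(-2.3), np.float64(9.0)] -0.1
```

Emit:
servo_tool(increments=[{"translation":[-3,-2.7,10],"turn":[0,0,0],"grip":1},{"translation":[-6,-5.4,22],"turn":[0,0,-0.5],"grip":1},{"translation":[-5,-4.5,25],"turn":[0,0,-0.4],"grip":1},{"translation":[-2.5,-2.3,15],"turn":[0,0,0],"grip":1},{"translation":[0,0,0],"turn":[0,0,0],"grip":1}])

```text
clock: 33.42
tcp_pos: [0.6187, -0.1226, 0.0853]
tool_rot: [179.9, -0.2, 177.9]
wrist_force: [-0.0, -0.1, -0.6]
opening: 0.0574
grip_force: 63.9
```

Emit:
servo_tool(increments=[{"translation":[0,0,20],"turn":[0,0,0],"grip":1},{"translation":[0,0,25],"turn":[0,0,0],"grip":1},{"translation":[0,0,15],"turn":[0,0,0],"grip":1},{"translation":[0,0,7],"turn":[0,0,0],"grip":1},{"translation":[0,0,0],"turn":[0,0,0],"grip":1}])

```text
clock: 34.05
tcp_pos: [0.6199, -0.1229, 0.0206]
tool_rot: [-180.0, -0.0, 177.9]
wrist_force: [0.4, -0.6, -1.2]
opening: 0.0575
grip_force: 63.9
```

Emit:
servo_tool(increments=[{"translation":[0,0,1],"turn":[0,0,0],"grip":1},{"translation":[0,0,1],"turn":[0,0,0],"grip":1},{"translation":[0,0,0],"turn":[0,0,0],"grip":1}])

```text
clock: 34.42
tcp_pos: [0.62, -0.123, 0.019]
tool_rot: [-180.0, 0.0, 177.9]
wrist_force: [0.4, 0.2, -1.3]
opening: 0.0577
grip_force: 63.9
```

Emit:
servo_tool(increments=[{"translation":[0,0,2],"turn":[0,0,0],"grip":1},{"translation":[0,0,1.5],"turn":[0,0,0],"grip":1},{"translation":[0,0,0.5],"turn":[0,0,0],"grip":1},{"translation":[0,0,0],"turn":[0,0,0],"grip":1},{"translation":[0,0,0],"turn":[0,0,0],"grip":1}])

```text
clock: 35.05
tcp_pos: [0.6198, -0.1229, 0.0146]
tool_rot: [-180.0, -0.0, 177.9]
wrist_force: [-0.2, -0.6, -1.4]
opening: 0.0575
grip_force: 64.0
```

Emit:
servo_tool(increments=[{"translation":[0,0,0.5],"turn":[0,0,0],"grip":1},{"translation":[0,0,0],"turn":[0,0,0],"grip":1}])

```text
clock: 35.3
tcp_pos: [0.6198, -0.1228, 0.0146]
tool_rot: [-180.0, 0.0, 177.9]
wrist_force: [-1.1, 0.4, 3.4]
opening: 0.0576
grip_force: 64.2
```

Emit:
servo_tool(increments=[{"translation":[0,0,0],"turn":[0,0,0],"grip":0.28},{"translation":[0,0,0],"turn":[0,0,0],"grip":0.24},{"translation":[0,0,0],"turn":[0,0,0],"grip":0.24},{"translation":[0,0,0],"turn":[0,0,0],"grip":0.24}])

```text
clock: 35.8
tcp_pos: [0.6198, -0.1229, 0.014]
tool_rot: [180.0, -0.0, 177.9]
wrist_force: [-0.4, 0.1, 0.5]
opening: 0.0645
grip_force: 0.0
```

Emit:
servo_tool(increments=[{"translation":[0,0,-8],"turn":[0,0,0],"grip":0.24},{"translation":[0,0,-30],"turn":[0,0,0],"grip":0.24},{"translation":[0,0,-45],"turn":[0,0,0],"grip":0.24},{"translation":[0,0,-35],"turn":[0,0,0],"grip":0.24},{"translation":[0,0,0],"turn":[0,0,0],"grip":0.24}])

```text
clock: 36.42
tcp_pos: [0.6222, -0.1237, 0.1362]
tool_rot: [-179.8, 0.4, 177.9]
wrist_force: [0.5, 0.0, -0.3]
opening: 0.0649
grip_force: 0.0
```

```bash
python3 plan.py .470 .003 .125 175 7; python3 - <<'E'
from h import *
p=imaging.camera('wrist');s=state();save(p,"w9")
print(s['clock'],s['tcp_pos'],s['opening'])
E
```

```text
[np.float64(12.1), np.float64(9.3), np.float64(0.9)] 0.2
[np.float64(24.2), np.float64(18.5), np.float64(1.7)] 0.4
[np.float64(30.4), np.float64(22.9), np.float64(2.2)] 0.6
[np.float64(30.6), np.float64(22.6), np.float64(2.2)] 0.6
[np.float64(30.9), np.float64(22.3), np.float64(2.2)] 0.6
[np.float64(20.7), np.float64(14.7), np.float64(1.4)] 0.4
[np.float64(10.4), np.float64(7.3), np.float64(0.7)] 0.2
36.475 [ 0.62070818 -0.1231646   0.13411709] 0.06468421541136007
```

View pics/w9.png

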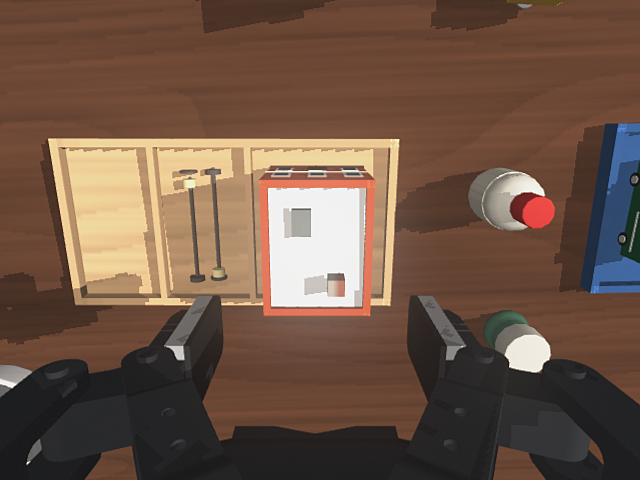

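The station stands in the wide compartment. The wood tray's near edge runs (50,140)–(399,140), the lamps lie flat at (195–217, 170–280), and the end compartment is empty. Next is the truck.

Emit:
servo_tool(increments=[{"translation":[12,9.3,1],"turn":[0,0,0.2],"grip":0.24},{"translation":[24,18.5,1.7],"turn":[0,0,0.4],"grip":0.3},{"translation":[30.4,22.9,2],"turn":[0,0,0.6],"grip":0.3},{"translation":[30.6,22.6,2],"turn":[0,0,0.6],"grip":0.3},{"translation":[30.9,22.3,2],"turn":[0,0,0.6],"grip":0.3}])

```text
clock: 37.1
tcp_pos: [0.4937, -0.019, 0.122]
tool_rot: [179.9, -0.3, 175.5]
wrist_force: [-0.7, -0.2, 0.5]
opening: 0.0599
grip_force: 0.0
```

Emit:
servo_tool(increments=[{"translation":[20.7,14.7,1],"turn":[0,0,0.4],"grip":0.3},{"translation":[10.4,7.3,0.7],"turn":[0,0,0.2],"grip":0.3},{"translation":[0,0,0],"turn":[0,0,0],"grip":0.3},{"translation":[0,0,0],"turn":[0,0,0],"grip":0.3}])

```text
clock: 37.6
tcp_pos: [0.469, 0.0032, 0.1216]
tool_rot: [-180.0, 0.1, 174.9]
wrist_force: [0.6, 0.0, 0.0]
opening: 0.0597
grip_force: 0.0
```

```bash
python3 - <<'E'
from h import *
s=state();print(s['clock'],s['tcp_pos'],s['tool_rot'])
p=imaging.camera('wrist');save(p,'w10')
print(find_in(p,'truck')[:1],spot_point(p,'truck')[:1],px(p,(.4605,.004,.0)))
c=np.radians(-5)
for u in(-12,35):
  for v in(-14,14): print(px(p,(.4605+(u*np.cos(c)-v*np.sin(c))/1e3,.004+(u*np.sin(c)+v*np.cos(c))/1e3,.033)).round())
E
```

```text
37.6 [0.46899919 0.00317054 0.12164738] [-1.79981849e+02  7.69563730e-02  1.74883716e+02]
[{'bbox': [289.9, 161.9, 347.1, 289.4], 'score': 0.64}] [{'location': [218.4, 319.3], 'score': 0.57}] [216.99217688 315.55084157]
[209. 290.]
[209. 341.]
[288. 292.]
[288. 340.]
```

View pics/w10.png

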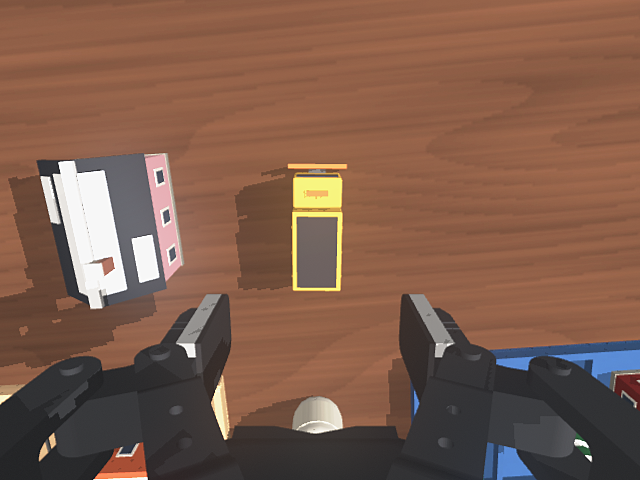

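The truck's grit body is at (293–341, 212–290), straight between the pads.

Emit:
servo_tool(increments=[{"translation":[-3,0.5,20],"turn":[0,0,0],"grip":0.3},{"translation":[0,0,40],"turn":[0,0,0],"grip":0.3},{"translation":[0,0,32],"turn":[0,0,0],"grip":0.3},{"translation":[0,0,13],"turn":[0,0,0],"grip":0.3},{"translation":[0,0,3],"turn":[0,0,0],"grip":0.3}])

```text
clock: 38.38
tcp_pos: [0.471, 0.0037, 0.0132]
tool_rot: [180.0, -0.0, 174.9]
wrist_force: [-0.4, -0.3, 0.2]
opening: 0.0595
grip_force: 0.0
```

Emit:
servo_tool(increments=[{"translation":[0,0,0],"turn":[0,0,0],"grip":0.5},{"translation":[0,0,0],"turn":[0,0,0],"grip":0.65},{"translation":[0,0,0],"turn":[0,0,0],"grip":0.8},{"translation":[0,0,0],"turn":[0,0,0],"grip":1},{"translation":[0,0,0],"turn":[0,0,0],"grip":1}])

```text
clock: 39.0
tcp_pos: [0.4716, 0.0038, 0.0148]
tool_rot: [-180.0, 0.1, 174.9]
wrist_force: [0.3, -0.3, 5.9]
opening: 0.0266
grip_force: 59.4
```

Emit:
servo_tool(increments=[{"translation":[0,0,0],"turn":[0,0,0],"grip":1},{"translation":[0,0,0],"turn":[0,0,0],"grip":1}])

```text
clock: 39.25
tcp_pos: [0.4716, 0.0038, 0.0148]
tool_rot: [-180.0, 0.1, 174.9]
wrist_force: [-0.1, 0.3, 6.3]
opening: 0.0269
grip_force: 59.4
```

```bash
python3 plan.py .55 -.20 .14 178 8 .472 .003 .125 175; python3 plan.py .625 -.257 .13 178 4 .55 -.20 .14 178
```

```text
[np.float64(-6.2), np.float64(-12.6), np.float64(-1.0)] -0.2
[np.float64(-12.2), np.float64(-25.3), np.float64(-1.9)] -0.4
[np.float64(-15.1), np.float64(-31.7), np.float64(-2.4)] -0.5
[np.float64(-14.8), np.float64(-31.8), np.float64(-2.4)] -0.5
[np.float64(-14.5), np.float64(-31.9), np.float64(-2.4)] -0.5
[np.float64(-14.3), np.float64(-32.0), np.float64(-2.4)] -0.5
[np.float64(-9.3), np.float64(-21.4), np.float64(-1.6)] -0.3
[np.float64(-4.6), np.float64(-10.7), np.float64(-0.8)] -0.2
[np.float64(-14.0), np.float64(-9.9), np.float64(1.8)] -0.0
[np.float64(-28.0), np.float64(-19.8), np.float64(3.6)] -0.0
[np.float64(-23.3), np.float64(-16.5), np.float64(3.0)] -0.0
[np.float64(-11.7), np.float64(-8.2), np.float64(1.5)] -0.0
```

Emit:
servo_tool(increments=[{"translation":[0,0,-10],"turn":[0,0,0],"grip":1},{"translation":[0,0,-30],"turn":[0,0,0],"grip":1},{"translation":[0,0,-40],"turn":[0,0,0],"grip":1},{"translation":[-6,-12.6,-30],"turn":[0,0,-0.2],"grip":1},{"translation":[-12,-25.3,-10],"turn":[0,0,-0.4],"grip":1}])

```text
clock: 39.88
tcp_pos: [0.4858, -0.0351, 0.1363]
tool_rot: [-180.0, 0.2, 175.6]
wrist_force: [0.6, -0.1, -0.1]
opening: 0.0267
grip_force: 59.1
```

Emit:
servo_tool(increments=[{"translation":[-15,-31.7,0],"turn":[0,0,-0.5],"grip":1},{"translation":[-15,-31.8,0],"turn":[0,0,-0.5],"grip":1},{"translation":[-15,-31.9,0],"turn":[0,0,-0.5],"grip":1},{"translation":[-16,-32,0],"turn":[0,0,-0.5],"grip":1},{"translation":[-20,-30,0],"turn":[0,0,-0.5],"grip":1}])

```text
clock: 40.5
tcp_pos: [0.5565, -0.1982, 0.1343]
tool_rot: [180.0, -0.0, 178.0]
wrist_force: [-0.2, -0.9, -0.2]
opening: 0.0264
grip_force: 59.1
```

Emit:
servo_tool(increments=[{"translation":[-22,-28,0],"turn":[0,0,0],"grip":1},{"translation":[-20,-20,0],"turn":[0,0,0],"grip":1},{"translation":[-10,-10,0],"turn":[0,0,0],"grip":1},{"translation":[0,0,0],"turn":[0,0,0],"grip":1},{"translation":[0,0,0],"turn":[0,0,0],"grip":1}])

```text
clock: 41.12
tcp_pos: [0.6056, -0.2557, 0.1335]
tool_rot: [179.9, -0.1, 178.0]
wrist_force: [0.2, 0.3, -0.0]
opening: 0.0268
grip_force: 59.1
```

```bash
python3 go.py .626,-.2565,.0188,178; python3 - <<'E'
from h import *
s=state();print(s['clock'],s['tcp_pos'],s['tool_rot'],s['opening'])
p=imaging.camera('wrist');save(p,'w11')
c=np.radians(-2)
for u,v in((-55,-107),(-55,107),(-55,-46),(-50,-46)): print(px(p,(.617+(u*np.cos(c)-v*np.sin(c))/1e3,-.181+(u*np.sin(c)+v*np.cos(c))/1e3,.012)).round())
E
```

```text
total [-2.040e+01 -1.000e-01  1.147e+02] turn z 0.0 rows>= 3
41.125 [ 0.60556487 -0.25573629  0.13351058] [ 1.79925575e+02 -1.11292180e-01  1.78027467e+02] 0.02682764425606833
[157. 263.]
[158. 613.]
[158. 363.]
[166. 362.]
```

View pics/w11.png

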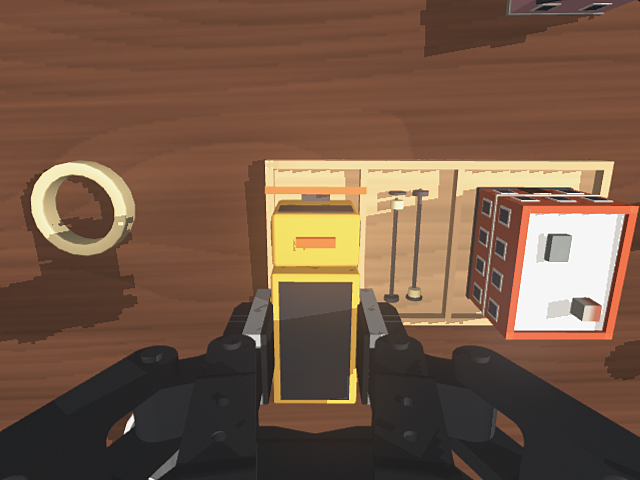

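The tray's near edge is at row 161 and its outer corner at col 265, within 2 mm of the prediction. The truck is held straight.

Emit:
servo_tool(increments=[{"translation":[-7,0,5],"turn":[0,0,0],"grip":1},{"translation":[-10,0,25],"turn":[0,0,0],"grip":1},{"translation":[-4.5,0,30],"turn":[0,0,0],"grip":1},{"translation":[0,0,25],"turn":[0,0,0],"grip":1},{"translation":[0,0,10],"turn":[0,0,0],"grip":1}])

```text
clock: 41.8
tcp_pos: [0.6273, -0.2567, 0.0367]
tool_rot: [179.9, -0.2, 178.0]
wrist_force: [0.1, 0.5, -0.6]
opening: 0.027
grip_force: 59.0
```

Emit:
servo_tool(increments=[{"translation":[0,0,10],"turn":[0,0,0],"grip":1},{"translation":[0,0,4],"turn":[0,0,0],"grip":1},{"translation":[0,0,2],"turn":[0,0,0],"grip":1},{"translation":[0,0,0],"turn":[0,0,0],"grip":1},{"translation":[0,0,0],"turn":[0,0,0],"grip":1}])

```text
clock: 42.42
tcp_pos: [0.6285, -0.258, 0.0233]
tool_rot: [-180.0, 0.1, 178.0]
wrist_force: [0.2, 0.1, -0.6]
opening: 0.0261
grip_force: 59.0
```

Emit:
servo_tool(increments=[{"translation":[0,0,2],"turn":[0,0,0],"grip":1},{"translation":[0,0,1.5],"turn":[0,0,0],"grip":1},{"translation":[0,0,1],"turn":[0,0,0],"grip":1},{"translation":[0,0,0],"turn":[0,0,0],"grip":1},{"translation":[0,0,0],"turn":[0,0,0],"grip":1}])

```text
clock: 43.05
tcp_pos: [0.6282, -0.2578, 0.0189]
tool_rot: [-180.0, 0.0, 178.0]
wrist_force: [-1.8, 0.7, 4.7]
opening: 0.0263
grip_force: 59.7
```

Emit:
servo_tool(increments=[{"translation":[0,0,0.5],"turn":[0,0,0],"grip":1},{"translation":[0,0,0],"turn":[0,0,0],"grip":1}])

```text
clock: 43.3
tcp_pos: [0.6282, -0.2578, 0.0188]
tool_rot: [-180.0, 0.0, 178.0]
wrist_force: [-2.1, 1.3, 7.5]
opening: 0.0268
grip_force: 60.0
```

Contact. Release, retreat, and check.

Emit:
servo_tool(increments=[{"translation":[0,0,0],"turn":[0,0,0],"grip":0.6},{"translation":[0,0,0],"turn":[0,0,0],"grip":0.53},{"translation":[0,0,0],"turn":[0,0,0],"grip":0.53},{"translation":[0,0,0],"turn":[0,0,0],"grip":0.53}])

```text
clock: 43.8
tcp_pos: [0.6281, -0.2578, 0.0174]
tool_rot: [180.0, -0.0, 178.0]
wrist_force: [0.4, 0.4, 0.3]
opening: 0.0401
grip_force: 0.0
```

Emit:
servo_tool(increments=[{"translation":[0,0,-8],"turn":[0,0,0],"grip":0.53},{"translation":[0,0,-30],"turn":[0,0,0],"grip":0.53},{"translation":[0,0,-45],"turn":[0,0,0],"grip":0.53},{"translation":[0,0,-40],"turn":[0,0,0],"grip":0.53},{"translation":[0,0,0],"turn":[0,0,0],"grip":0.53}])

```text
clock: 44.42
tcp_pos: [0.6308, -0.2594, 0.1458]
tool_rot: [-179.7, 0.5, 178.0]
wrist_force: [-0.8, 0.1, -0.5]
opening: 0.04
grip_force: 0.0
```

```bash
python3 - <<'E'
from h import *
s=state();print(s['clock'],s['tcp_pos'],s['opening'])
E={"cottage":(.621,.2255),"spruce":(.62,.151),"van":(.619,.09),"station":(.619,-.123),"truck":(.6165,-.2575),"house_pink":(.445,-.11),"saloon":(.342,.303)}
for c in("wrist","top","side"):
    p=imaging.camera(c)
    for n,(x,y) in E.items():
        z=.004 if x>.5 else 0
        q=spot_point(p,n)[:2];b=find_in(p,n)[:1]
        print(c,n,[(round(k["score"],2),at(p,k["location"],z)[:2].round(3)) for k in q],(x,y),[(round(k["score"],2),np.round(k["bbox"])) for k in b])
E
```

```text
44.425 [ 0.63080757 -0.25935917  0.1457917 ] 0.04002042890591129
wrist cottage [] (0.621, 0.2255) []
wrist spruce [] (0.62, 0.151) []
wrist van [] (0.619, 0.09) []
wrist station [] (0.619, -0.123) [(0.87, array([470., 144., 640., 287.]))]
wrist truck [(0.74, array([ 0.619, -0.258]))] (0.6165, -0.2575) [(0.94, array([294., 149., 346., 269.]))]
wrist house_pink [] (0.445, -0.11) []
wrist saloon [] (0.342, 0.303) []
top cottage [] (0.621, 0.2255) []
top spruce [] (0.62, 0.151) []
top van [] (0.619, 0.09) []
top station [] (0.619, -0.123) []
top truck [(0.84, array([ 0.616, -0.256]))] (0.6165, -0.2575) [(0.63, array([448., 156., 466., 199.]))]
top house_pink [] (0.445, -0.11) []
top saloon [] (0.342, 0.303) []
side cottage [] (0.621, 0.2255) []
side spruce [(0.68, array([ 0.614, -0.182])), (0.42, array([0.617, 0.148]))] (0.62, 0.151) []
side van [(0.97, array([0.619, 0.082]))] (0.619, 0.09) [(0.76, array([371., 192., 402., 209.]))]
side station [(0.98, array([ 0.622, -0.126]))] (0.619, -0.123) [(0.7, array([384., 257., 435., 306.]))]
side truck [(0.98, array([ 0.621, -0.26 ])), (0.75, array([0.621, 0.167]))] (0.6165, -0.2575) [(0.8, array([404., 339., 448., 368.]))]
side house_pink [(0.66, array([0.618, 0.155]))] (0.445, -0.11) [(0.87, array([296., 270., 338., 312.]))]
side saloon [(0.6, array([0.338, 0.291]))] (0.342, 0.303) [(0.72, array([238., 139., 266., 150.]))]
```

```bash
python3 -c "
from cell import workorder
print(workorder.hand_in())"
```

```text
the job is handed in; nothing more can be done
None
```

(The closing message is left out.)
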